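Fit the heat sinks to the control boards

ROBOT

A 6-joint arm with a two-finger parallel gripper is mounted at the origin on the work surface. World frame = base frame: x ahead of the robot, y to its left, z up, the work surface at z = 0. Lengths are in m, angles in rad, forces in N, time in s.
With the tool pointing down it reaches from about 0.35 to 0.975 m from the base axis. Payload 4.9 kg.
Tool frame: the origin (TCP) lies on the centre line of the jaws, within the pads' length; the fingertips stand 25 mm ahead of it and the grasp point (between the pads) lies 6 mm ahead of it; z points along the fingers, y is the line along which they close (so a half turn about z gives the same grasp; the last joint's range is limited). The gripper opens to 85 mm and grips with 20 to 120 N. Pads are 22 mm wide; open, the fingers measure 114 mm over their backs; the gripper's body (76 mm by 85 mm) begins 54 mm behind the grasp point. The pads swing forward as they close: fully open they stand 13 mm farther back than shut.
Start: joints at [1.23, 0.053, 1.613, -0, 1.476, -0.119], TCP at [0.137, 0.61, 0.256] pointing down, gripper open.
Joint ranges: [-3.01, 3.01], [-1.01, 2.22], [0.06, 2.58], [-1.02, 4.17], [0.09, 2.62], [-3.14, 3.14]. Speed limits (rad/s): [2.57, 2.57, 3.14, 3.14, 3.14, 3.14].

INTERFACE

Orientations are given as a unit quaternion [w, x, y, z].
In Python, from plant import state, grab_frame, get_calibration, job gives the robot as it stands. The module is installed in compiled form; this text tells all that it offers.
- The arm moves only by the tool move_arm, never from a script. Its argument "targets" is a list that holds one entry, the list of rows, each a list of 5 numbers: the opening in per cent of the stroke, from 0 (shut) to 100 (fully open), then the shift along the tool's x, y, z as a fraction of full scale, then the turn about the tool's z as a fraction of full scale. A call has 1 to 5 rows; each row shifts and turns the commanded pose from where the row before left it, along the tool's axes as they then stand; what a row does not reach is not made up. Full scale, the value 1, is 0.6 m for a shift and 6 degrees for a turn. A row lasts 1/12 s, in which the tool goes at most 41.7 mm and 7.16 degrees, less where a joint would pass 70% of its speed; a pose out of reach is approached as far as the arm can. A call with a number of a shift or a turn outside -1 to 1 is refused whole. A call with a gripper value outside its range is refused whole. The fingers move at their own pace and stop on an object; the grip force is fixed at half the most. Time passes only in rows, so rows that do not move let the fingers close. It gives the time, the measured TCP pose, the force, the opening and the grip force at its end, in the units of the state.
- state(): the state, without advancing time (a new reading comes with each control period).
- grab_frame(name): name is "scene" or "top" or "wrist"; returns the picture (480x640x3 uint8, red, green, blue); there is no depth.
- get_calibration(name): a dict with "vertical_fov" (degrees; the focal length in pixels is half the picture's height over the tangent of half this angle, whatever the lens; pixels are square), "cx", "cy" (the principal point, pixels), "R" (3x3) and "t" (3): a world point X has camera coordinates R X + t. Camera axes: x right, y down, z forward; pixel columns grow to the right and rows downward; lengths in m; the calibration is good to about 2 mm. A picture is of the moment at which its call begins: read the wrist's pose just before it. get_calibration takes no time and is no camera call; for the wrist camera it gives the pose at the moment of the call.
- job.job_done(): hands the job in; it is judged then, once.
The state is a dict: "time": time; "joint_pos": joint angles; "joint_vel": joint speeds; "joint_efforts": joint torques, N m; "tool_pos": TCP position; "tool_rot": TCP orientation; "contact_force": force on the tool from outside, world axes, zero at the start; "ft_torque": the same for the moment, N m; "gripper_width": opening from 0.0 (shut) to 1.0 (fully open); "grasp_force": force on a finger pad.
Only numpy, scipy, OpenCV 4.12 (cv2) and the standard library are available. Lean on these libraries where they do the work, as an engineer would, in place of code of your own. Each camera call takes 0.05 s, during which the arm holds its last target. There are 200 camera calls.

TASK

Four boards wait on the bench for their heat sinks. Set each heat sink, base down, on the board whose white printed outline has its shape and size, centred on the pad and squared up with the outline. Put each one down gently rather than dropping it, and leave the jar and the screwdriver where they are.

Things in the scene. Friction and masses are not known exactly. Their poses are not given: they have to be found in the camera images.
- sink_large: large square heat sink, loose, bare aluminium, 44 x 44 mm base, 6 fins, 30 mm high, under 0.1 kg, lying base down on the table. Origin: centre of its underside; z up; x runs along the fins, y across them. The outer fins are flush with the base, so it can be gripped across y over its full height.
- sink_small: small square heat sink, loose, bare aluminium, 28 x 28 mm base, 4 fins, 30 mm high, under 0.1 kg, lying base down on the table. Origin: centre of its underside; z up; x runs along the fins, y across them. The outer fins are flush with the base, so it can be gripped across y over its full height.
- sink_long: long heat sink, loose, bare aluminium, 72 mm (along its x) x 28 mm (along its y) base, 4 fins running lengthwise, 30 mm high, under 0.1 kg, lying base down on the table. Origin: centre of its underside; z up; x runs along the fins, y across them. The outer fins are flush with the base, so it can be gripped across y over its full height.
- sink_round: round heat sink, loose, bare aluminium, 44 mm diameter, a stack of discs on a core, 30 mm high, under 0.1 kg, lying base down on the table. Origin: centre of its underside; z up.
- board_large: fixed green board in a black carrier 106 x 106 mm; in its middle a grey pad in a white outline: square, 54 x 54 mm, 5 mm larger all round than the large square heat sink. Origin: centre of the carrier's underside, at table height, below the pad's centre; z up, x and y along the sides. Above the table: pad 9 mm, 4 mm wide rim 12 mm, small parts along the edges 11 mm.
- board_small: fixed green board in a black carrier 106 x 106 mm; in its middle a grey pad in a white outline: square, 38 x 38 mm, 5 mm larger all round than the small square heat sink. Origin: centre of the carrier's underside, at table height, below the pad's centre; z up, x and y along the sides. Above the table: pad 9 mm, 4 mm wide rim 12 mm, small parts along the edges 11 mm.
- board_long: fixed green board in a black carrier 106 x 106 mm; in its middle a grey pad in a white outline: rectangle, 82 mm along its x and 38 mm along its y, 5 mm larger all round than the long heat sink. Origin: centre of the carrier's underside, at table height, below the pad's centre; z up, x and y along the sides. Above the table: pad 9 mm, 4 mm wide rim 12 mm, small parts along the edges 11 mm.
- board_round: fixed green board in a black carrier 106 x 106 mm; in its middle a grey pad in a white outline: circle of 54 mm diameter, 5 mm larger all round than the round heat sink. Origin: centre of the carrier's underside, at table height, below the pad's centre; z up, x and y along the sides. Above the table: pad 9 mm, 4 mm wide rim 12 mm, small parts along the edges 11 mm.
- paste_jar: bystander: small grey jar with black cap, standing, 44 mm diameter, 45 mm high. Origin: centre of its underside.
- screwdriver: bystander: screwdriver with black handle, 170 mm long, lying on the table along its own x, 26 mm high. Origin: under the middle of its length, at table height.
Mind the look-alikes: they are no part of the job. Leave any pink or red look-alike of the sink_round alone.

How it is judged:
By the outcome, as a careful person would: the job done as asked, in the order asked, and still so for the second after the job is handed in, with the robot touching nothing.
It also fails if it takes over 96 s, if anything falls off the work surface, if the arm or the gripper's body presses on something with over 40 N, if the wrist force passes 120 N, or if a joint passes its speed limit or range.

## Working session

There is one attempt and no reset: what is moved stays moved. The work goes in short steps, Python scripts to look and compute and a tool call to move; the robot and the scene stay as the last step left them, time stands still between calls to the robot, and variables do not carry over. Pictures are saved under pics/ and viewed, at most 14 in all, crops included, and the job is handed in when it is done.

Besides the shell and the picture viewer there is one more tool, called after "Emit:" by a JSON object that holds its "method" and its "body", one argument or row to a line. move_arm: Moves the arm, as the interface text tells. Shift numbers are shares of 0.6 m and turn numbers shares of 6 degrees, none past 1 either way. Its arguments: {"type":"object","properties":{"targets":{"type":"array"}},"required":["targets"]}

```bash
mkdir -p pics
python3 - <<'E'
from plant import *
import cv2
for n in("top","scene"):
    c=get_calibration(n);print(n,{k:(v.round(4).tolist() if hasattr(v,'round') and hasattr(v,'tolist') else v) for k,v in c.items()})
    cv2.imwrite(f"pics/{n}0.png",cv2.cvtColor(grab_frame(n),cv2.COLOR_RGB2BGR))
print(state())
E
```

```text
top {'vertical_fov': 52.06145716318579, 'cx': 315.3814997670531, 'cy': 239.09363342912917, 'R': [[0.0081, -0.9999, -0.0148], [-0.9876, -0.0056, -0.1567], [0.1566, 0.0159, -0.9875]], 't': [0.0086, 0.5473, 0.9795]}
scene {'vertical_fov': 55.766404572704815, 'cx': 318.82396166203375, 'cy': 231.71093804366558, 'R': [[-0.7306, 0.6827, 0.0108], [0.37, 0.4092, -0.8341], [-0.5739, -0.6054, -0.5516]], 't': [0.4008, -0.1688, 1.2713]}
{'time': 0.1, 'joint_pos': array([ 1.23000532e+00,  5.33122023e-02,  1.61416951e+00,  3.58830508e-06,
        1.47598007e+00, -1.19043758e-01]), 'joint_vel': array([ 3.01929298e-04, -3.23970932e-03, -3.74750113e-03,  1.38346025e-03,
        6.04584243e-05, -6.69869755e-05]), 'joint_efforts': array([-7.98488963e-05, -3.94906032e+01, -3.71361172e+01, -1.68895062e-04,
        4.01339319e-03, -2.73513265e-06]), 'tool_pos': array([0.13731035, 0.60920015, 0.25516501]), 'tool_rot': array([-2.14723361e-04,  1.10646726e-01,  9.93859361e-01, -9.09564218e-04]), 'contact_force': array([ 0.13436448, -0.09787411,  0.37834133]), 'ft_torque': array([-0.01237262,  0.03054561, -0.02425294]), 'grasp_force': 0.0, 'gripper_width': 0.9993630749835759}
```

View pics/top0.png

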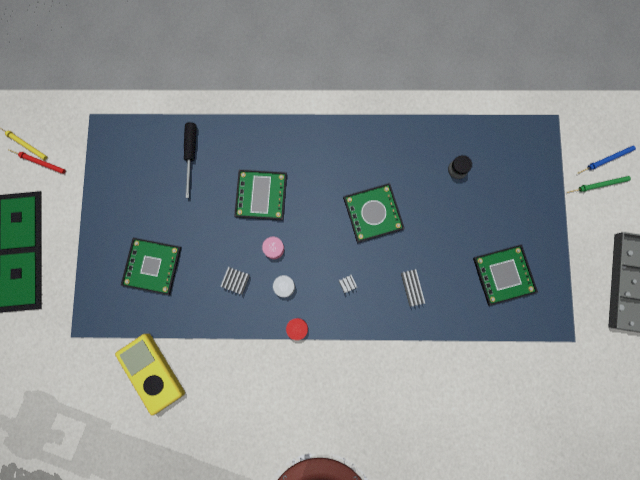

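View pics/scene0.png

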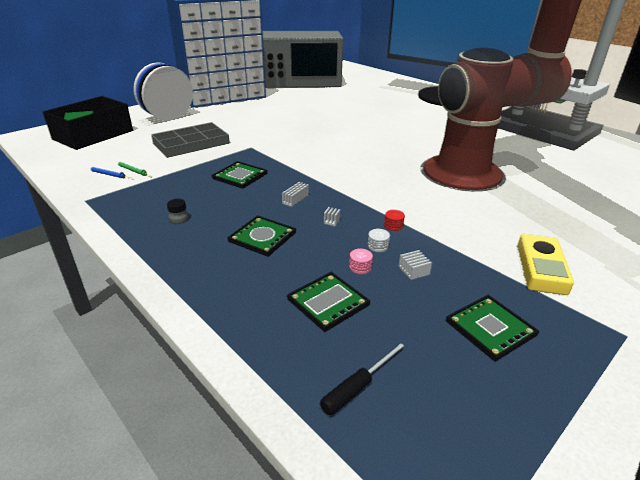

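Top view: boards at px long (261,195), round (374,212), small (151,266), large (505,274); sinks large (235,281), round (284,286), small (347,284), long (414,288). Pink (273,247) and red (297,329) are decoys, the jar is at (460,166) and the screwdriver at (190,160). The scene view agrees.

```bash
cat > h.py <<'E'
from plant import *
import numpy as np, cv2
from scipy.spatial.transform import Rotation as Ro
def cast(c,px,z,h=480):
    px=np.atleast_2d(px).astype(float); f=h/2/np.tan(np.radians(c["vertical_fov"])/2)
    d=np.c_[(px[:,0]-c["cx"])/f,(px[:,1]-c["cy"])/f,np.ones(len(px))]@np.array(c["R"])
    o=-np.array(c["R"]).T@np.array(c["t"]); return o+d*((z-o[2])/d[:,2])[:,None]
def proj(c,X,h=480):
    f=h/2/np.tan(np.radians(c["vertical_fov"])/2); p=np.atleast_2d(X)@np.array(c["R"]).T+c["t"]
    return p[:,:2]/p[:,2:]*f+[c["cx"],c["cy"]]
def white(im,v=110,s=60):
    h=cv2.cvtColor(im,cv2.COLOR_RGB2HSV); return ((h[...,2]>v)&(h[...,1]<s)).astype(np.uint8)
def rectw(c,cnt,z):
    w=cast(c,cnt.reshape(-1,2),z)[:,:2]; (x,y),(a,b),t=cv2.minAreaRect((w*1000).astype(np.float32))
    if b>a: a,b,t=b,a,t+90      # t = direction of the long side, world deg
    return np.round([x,y,a,b,t%180],1)
def tool():
    s=state(); m=Ro.from_quat(np.roll(s["tool_rot"],-1)).as_matrix(); return s,m
E
python3 - <<'E'
from h import *
im=cv2.imread("pics/top0.png")[...,::-1]; c=get_calibration("top")
m=white(im); m[:115]=0;m[335:]=0
for n,u,v,z in [("Blong",261,195,.009),("Bround",374,212,.009),("Bsmall",151,266,.009),("Blarge",505,274,.009),("large",235,281,.03),("round",284,286,.03),("small",347,284,.03),("long",414,288,.03)]:
    k=22; w=np.zeros_like(m); w[v-k:v+k,u-k:u+k]=m[v-k:v+k,u-k:u+k]
    if z>.02: w=cv2.morphologyEx(w,cv2.MORPH_CLOSE,np.ones((5,5)))
    cs=cv2.findContours(w,0,2)[0]; q=max(cs,key=cv2.contourArea); r=rectw(c,q,z); print(n,r,"r",np.hypot(*r[:2]).round())
c=get_calibration("wrist");s,M=tool();print(c["vertical_fov"],c["cx"],c["cy"]);print((M.T@(-c["R"].T@c["t"]-s["tool_pos"])).round(4),(c["R"]@M).round(3))
print(proj(get_calibration("top"),[[.3,.0,0],[.36,.0,0]]))
E
```

```text
Blong [651.9 134.1  83.8  38.4 176.6] r 666.0
Bround [ 6.130e+02 -1.116e+02  5.310e+01  5.210e+01  3.000e-01] r 623.0
Bsmall [493.4 365.8  39.3  38.2 169.2] r 614.0
Blarge [ 479.5 -388.8   54.9   54.9  105.5] r 617.0
large [462.8 182.6  46.8  45.6 160.1] r 498.0
round [451.3  79.1  45.8  45.3  45.7] r 458.0
small [456.8 -54.7  31.4  30.8  26.7] r 460.0
long [ 450.1 -191.6   74.6   30.    14.2] r 489.0
64.95966075640322 320.569895244994 249.1930786333576
[ 0.0681  0.0007 -0.1175] [[ 0.     1.    -0.001]
 [-0.964  0.    -0.266]
 [-0.266  0.001  0.964]]
[[320.63585406 359.27495298]
 [320.81786185 330.07481355]]
```

Emit:
{"method": "move_arm", "body": {
  "targets": [
    [[75,-0.0567,-0.0283,0,0],[75,-0.0567,-0.0283,0,0],[75,-0.0567,-0.0283,0,0],[75,-0.0567,-0.0283,0,0],[75,-0.0567,-0.0283,0,0]]
  ]
}}

```text
time: 0.52
tool_pos: [0.2855, 0.488, 0.2558]
tool_rot: [-0.0, 0.11, 0.994, -0.0]
contact_force: [0.3, -0.4, -0.4]
gripper_width: 0.75
grasp_force: 0.0
```

Emit:
{"method": "move_arm", "body": {
  "targets": [
    [[75,-0.0567,-0.0283,0,0],[75,-0.0567,-0.0283,0,0],[75,-0.0567,-0.0283,0,0],[75,-0.0567,-0.0283,0,0],[75,-0.0567,-0.0283,0,0]]
  ]
}}

```text
time: 0.93
tool_pos: [0.4329, 0.3676, 0.2558]
tool_rot: [-0.0, 0.111, 0.994, -0.0]
contact_force: [-0.1, 1.1, 0.2]
gripper_width: 0.75
grasp_force: 0.0
```

Emit:
{"method": "move_arm", "body": {
  "targets": [
    [[75,-0.0567,-0.0283,0,0],[75,-0.0567,-0.0283,0,0],[75,0,0,0,0],[75,0,0,0,0]]
  ]
}}

```text
time: 1.27
tool_pos: [0.4918, 0.3196, 0.2556]
tool_rot: [-0.001, 0.112, 0.994, -0.0]
contact_force: [-0.5, 0.3, 0.2]
gripper_width: 0.75
grasp_force: 0.0
```

Run:
```python
from h import *
s,M=tool();c=get_calibration("wrist");im=grab_frame("wrist");cv2.imwrite("pics/w1.png",im[...,::-1])
print(s["time"],s["tool_pos"],M[:,0])
print(proj(c,[[.4934,.3658,.009],[.4628,.1826,.03]]))
```

```text
1.2667 [0.49184453 0.31964826 0.25558006] [-0.97473223  0.223373    0.00125658]
[[366.31722558 208.72887034]
 [168.56212018 224.17374499]]
```

View pics/w1.png

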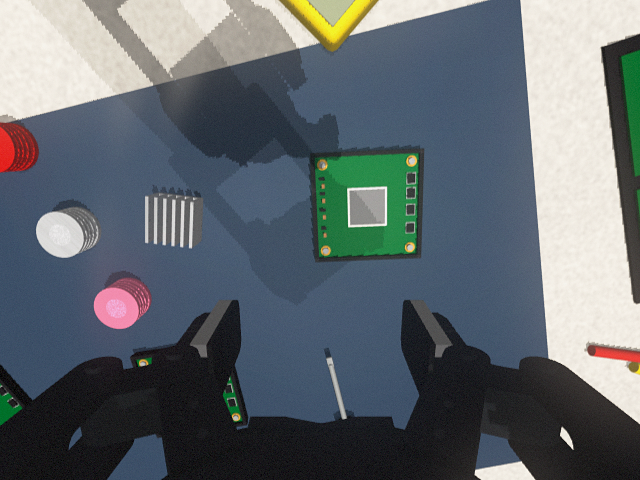

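Wrist view: board_small's outline is centred near (367,207), the large sink's fin tops near (170,220), round sink (67,233), pink (123,304), red at the left edge; ground below the jaws lies near row 217, clear of the fingers.

```bash
cat >> h.py <<'E'
def board(c,im,xy,r=45,z=.009):
    "outer white outline near world xy: world rect in mm"
    u,v=proj(c,[[*xy,z]])[0].astype(int); m=white(im,110,50); w=np.zeros_like(m)
    w[max(v-r,0):v+r,max(u-r,0):u+r]=m[max(v-r,0):v+r,max(u-r,0):u+r]
    q=max(cv2.findContours(w,0,2)[0],key=cv2.contourArea); return rectw(c,q,z)
def plan(x,y,z=None,phi=None):
    "shift (m, fractions) in the tool axes and turn (fraction) to reach world x,y,z and tool x heading phi (deg)"
    s,M=tool(); p=s["tool_pos"]; d=np.array([x-p[0],y-p[1],(z if z is not None else p[2])-p[2]])
    f=np.degrees(np.arctan2(M[1,0],M[0,0]))%360; t=0 if phi is None else ((f-phi+180)%360-180)/6
    print("t",round(s["time"],2),"pos",p.round(4),"phi",f.round(2),"shift frac",(M.T@d/.6).round(4),"turn",round(t,3))
E
python3 - <<'E'
from h import *
im=cv2.imread("pics/w1.png")[...,::-1];c=get_calibration("wrist")
print(board(c,im,(.4934,.3658)))
plan(.463,.183,.17,160.1)
E
```

```text
[490.6 367.5  38.6  37.6 169.9]
t 1.32 pos [0.4909 0.3206 0.2556] phi 167.2 shift frac [-0.0056 -0.2339  0.1428] turn 1.184
```

Emit:
{"method": "move_arm", "body": {
  "targets": [
    [[75,-0.0014,-0.0585,0.0357,0],[75,-0.0014,-0.0585,0.0357,0],[75,-0.0014,-0.0585,0.0357,0],[75,-0.0014,-0.0585,0.0357,0],[75,0,0,0,0.6]]
  ]
}}

```text
time: 1.73
tool_pos: [0.4575, 0.1798, 0.1637]
tool_rot: [-0.005, 0.143, 0.99, -0.003]
contact_force: [-0.8, -0.3, -0.7]
gripper_width: 0.75
grasp_force: 0.0
```

Emit:
{"method": "move_arm", "body": {
  "targets": [
    [[75,0,0,0,0.58],[75,0,0,0,0],[75,0,0,0,0]]
  ]
}}

```text
time: 1.98
tool_pos: [0.4627, 0.1843, 0.1708]
tool_rot: [0.0, 0.17, 0.985, 0.0]
contact_force: [-0.1, -0.2, -0.7]
gripper_width: 0.752
grasp_force: 0.0
```

```bash
cat >> h.py <<'E'
def sink(c,im,xy,z=.03,r=70,v=150,k=9):
    u,w_=proj(c,[[*xy,z]])[0].astype(int); m=white(im,v,60); w=np.zeros_like(m)
    a,b=max(w_-r,0),max(u-r,0); w[a:w_+r,b:u+r]=m[a:w_+r,b:u+r]
    w=cv2.morphologyEx(w,cv2.MORPH_CLOSE,np.ones((k,k)));q=max(cv2.findContours(w,0,2)[0],key=cv2.contourArea)
    return rectw(c,q,z),w
def shot(n):
    c=get_calibration("wrist"); im=grab_frame("wrist"); cv2.imwrite(f"pics/{n}.png",im[...,::-1]); return c,im
E
python3 - <<'E'
from h import *
c,im=shot("w2");print(proj(c,[.463,.183,.03]))
for v in(130,150,170,190):print(v,sink(c,im,(.463,.183),v=v)[0])
plan(.463,.183,.029,160)
E
```

```text
[[317.6969402  246.02941172]]
130 [459.7 183.4  48.1  44.2 160.1]
150 [459.4 183.4  47.3  44.2 160.4]
170 [459.5 183.4  47.6  43.8 159.9]
190 [459.4 183.6  47.   43.5 159.1]
t 2.03 pos [0.463  0.1844 0.171 ] phi 160.4 shift frac [-0.0007 -0.0023  0.2366] turn 0.066
```

View pics/w2.png

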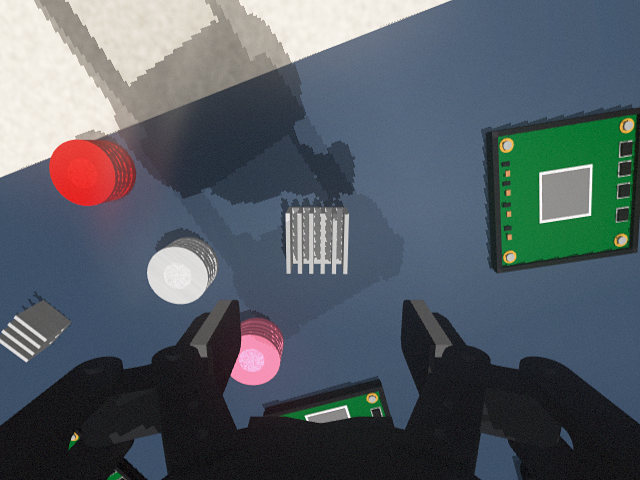

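Sink_large's fins span (286–349, 208–274); the near end face accounts for the extra 3 mm, putting its centre at about (461,183) mm, heading 160°.

Emit:
{"method": "move_arm", "body": {
  "targets": [
    [[75,0.0023,-0.0033,0.05,0.06],[75,0,0,0.06,0],[75,0,0,0.06,0],[75,0,0,0.05,0],[75,0,0,0.0165,0]]
  ]
}}

```text
time: 2.45
tool_pos: [0.4577, 0.182, 0.0242]
tool_rot: [-0.004, 0.174, 0.985, -0.002]
contact_force: [-1.4, -0.6, -0.9]
gripper_width: 0.751
grasp_force: 0.0
```

Emit:
{"method": "move_arm", "body": {
  "targets": [
    [[75,0,0,0,0],[30,0,0,0,0],[0,0,0,0,0],[0,0,0,0,0],[0,0,0,0,0]]
  ]
}}

```text
time: 2.87
tool_pos: [0.4634, 0.1826, 0.0313]
tool_rot: [0.002, 0.175, 0.985, 0.001]
contact_force: [-0.5, 0.2, 5.2]
gripper_width: 0.5
grasp_force: 62.4
```

Emit:
{"method": "move_arm", "body": {
  "targets": [
    [[0,0,0,0,0],[0,0,0,0,0]]
  ]
}}

```text
time: 3.03
tool_pos: [0.4634, 0.1826, 0.0313]
tool_rot: [0.002, 0.175, 0.985, 0.001]
contact_force: [0.1, 0.2, 7.3]
gripper_width: 0.501
grasp_force: 62.7
```

Emit:
{"method": "move_arm", "body": {
  "targets": [
    [[0,0,0,0.0,0],[0,0,0,-0.04,-1],[0,0,0,-0.06,-1],[0,0,0,-0.06,-1],[0,0,0,-0.06,-1]]
  ]
}}

```text
time: 3.45
tool_pos: [0.4607, 0.1818, 0.1622]
tool_rot: [-0.0, -0.036, 0.999, -0.0]
contact_force: [1.5, 0.8, -1.0]
gripper_width: 0.505
grasp_force: 61.8
```

Emit:
{"method": "move_arm", "body": {
  "targets": [
    [[0,0,0,-0.06,-1],[0,0,0,0,-0.9],[0,0.0163,-0.0661,0,0],[0,0.0163,-0.0661,0,0],[0,0.0163,-0.0661,0,0]]
  ]
}}

```text
time: 3.87
tool_pos: [0.4641, 0.0587, 0.1975]
tool_rot: [0.001, -0.134, 0.991, -0.0]
contact_force: [1.3, 0.8, -0.7]
gripper_width: 0.499
grasp_force: 61.9
```

Emit:
{"method": "move_arm", "body": {
  "targets": [
    [[0,0.0163,-0.0661,0,0],[0,0.0163,-0.0661,0,0],[0,0.0163,-0.0661,0,0],[0,0.0163,-0.0661,0,0],[0,0.0163,-0.0661,0,0]]
  ]
}}

```text
time: 4.28
tool_pos: [0.4688, -0.1467, 0.1972]
tool_rot: [0.001, -0.133, 0.991, -0.0]
contact_force: [0.5, 0.7, -1.1]
gripper_width: 0.505
grasp_force: 61.9
```

Emit:
{"method": "move_arm", "body": {
  "targets": [
    [[0,0.0163,-0.0661,0,0],[0,0.0163,-0.0661,0,0],[0,0.0163,-0.0661,0,0],[0,0.0163,-0.0661,0,0],[0,0.0163,-0.0661,0,0]]
  ]
}}

```text
time: 4.7
tool_pos: [0.4737, -0.3509, 0.197]
tool_rot: [0.0, -0.132, 0.991, -0.0]
contact_force: [0.2, 0.5, -0.4]
gripper_width: 0.503
grasp_force: 61.9
```

Emit:
{"method": "move_arm", "body": {
  "targets": [
    [[0,0.0163,-0.0661,0,0],[0,0,0,0,0],[0,0,0,0,0],[0,0,0,0,0]]
  ]
}}

```text
time: 5.03
tool_pos: [0.475, -0.3894, 0.1965]
tool_rot: [-0.0, -0.132, 0.991, 0.001]
contact_force: [-0.3, 0.7, -0.7]
gripper_width: 0.501
grasp_force: 62.0
```

Run:
```python
from h import *
s,M=tool();c,im=shot("w3");print(s["gripper_width"],s["grasp_force"])
b=board(c,im,(.4795,-.3888));print(b)
plan(b[0]/1000,b[1]/1000,.04,195.5)
```

```text
0.501423173058792 61.99084997177124
[ 474.9 -388.6   54.2   46.6  105.2]
t 5.08 pos [ 0.4752 -0.3888  0.1966] phi 195.28 shift frac [4.00e-04 2.00e-04 2.61e-01] turn -0.036
```

View pics/w3.png

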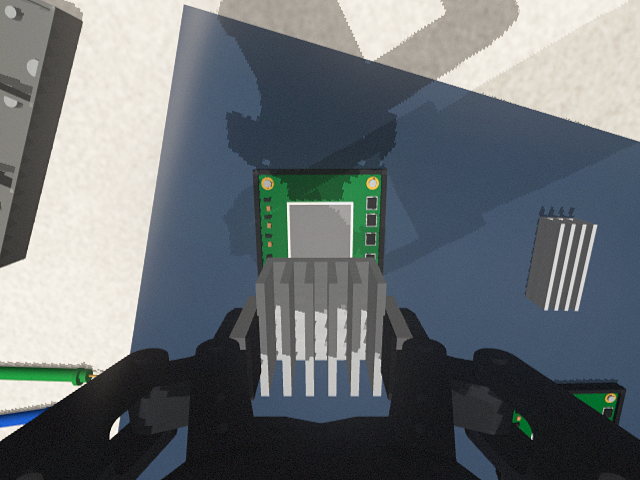

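Held sink hides the outline's far edge; using its near edge the pad centre is (478.5,−387.6), which matches the top view.

Emit:
{"method": "move_arm", "body": {
  "targets": [
    [[0,-0.0065,0.0005,0.05,0],[0,0,0,0.06,0],[0,0,0,0.06,0],[0,0,0,0.045,0],[0,0,0,0.02,0]]
  ]
}}

```text
time: 5.5
tool_pos: [0.4771, -0.3844, 0.0511]
tool_rot: [-0.002, -0.134, 0.991, 0.003]
contact_force: [-0.3, 0.2, -1.9]
gripper_width: 0.504
grasp_force: 62.0
```

Emit:
{"method": "move_arm", "body": {
  "targets": [
    [[0,0,0,0.005,0],[0,0,0,0,0],[0,0,0,0,0],[0,0,0,0,0]]
  ]
}}

```text
time: 5.83
tool_pos: [0.4805, -0.3896, 0.0557]
tool_rot: [0.001, -0.133, 0.991, -0.002]
contact_force: [0.4, -0.2, -0.3]
gripper_width: 0.504
grasp_force: 62.0
```

Run:
```python
from h import *
plan(.4781,-.3877,.0403,195.2)
```

```text
t 5.83 pos [ 0.4805 -0.3896  0.0557] phi 195.27 shift frac [0.0031 0.0042 0.0257] turn 0.012
```

Emit:
{"method": "move_arm", "body": {
  "targets": [
    [[0,0,0,0.0,0],[0,0,0,0,0]]
  ]
}}

```text
time: 6.0
tool_pos: [0.4798, -0.3892, 0.0546]
tool_rot: [0.001, -0.133, 0.991, -0.001]
contact_force: [-0.3, -0.2, -0.1]
gripper_width: 0.502
grasp_force: 62.0
```

Emit:
{"method": "move_arm", "body": {
  "targets": [
    [[0,0,0,0.0,0],[0,0,0,0,0]]
  ]
}}

```text
time: 6.17
tool_pos: [0.4791, -0.3887, 0.0533]
tool_rot: [0.0, -0.133, 0.991, -0.0]
contact_force: [-0.2, -0.2, -1.0]
gripper_width: 0.499
grasp_force: 62.0
```

Emit:
{"method": "move_arm", "body": {
  "targets": [
    [[0,0,0,0.0,0],[0,0,0,0,0],[0,0,0,0,0]]
  ]
}}

```text
time: 6.42
tool_pos: [0.4789, -0.3884, 0.0526]
tool_rot: [-0.0, -0.133, 0.991, 0.0]
contact_force: [-0.0, 0.2, -0.6]
gripper_width: 0.501
grasp_force: 62.0
```

Run:
```python
from h import *
im=cv2.imread("pics/w3.png"); c=get_calibration("wrist"); f=240/np.tan(np.radians(c["vertical_fov"])/2)
g=cv2.cvtColor(im,cv2.COLOR_BGR2GRAY)
print(f,[int(g[r,300:340].mean()) for r in range(250,268)])
print([int(x) for x in g[262,255:275]],[int(x) for x in g[262,365:385]])
s,M=tool();R=c["R"]@M; o=M.T@(-c["R"].T@c["t"]-s["tool_pos"])
for v in(258,259,260,261):
    for u in (266,320,374):
        d=R.T@np.array([(u-c["cx"])/f,(v-c["cy"])/f,1]); print(v,u,((o+d*(.0313-o[2])/d[2])*1000).round(1),end=" ")
    print()
```

```text
377.01735354747433 [140, 140, 140, 140, 140, 141, 142, 130, 92, 94, 94, 98, 107, 110, 109, 108, 108, 108]
[81, 73, 58, 54, 50, 50, 50, 35, 78, 85, 92, 95, 97, 94, 97, 90, 96, 90, 110, 113] [118, 116, 129, 123, 89, 97, 97, 94, 95, 94, 97, 98, 103, 46, 51, 59, 56, 50, 63, 82]
258 266 [ 22.8 -21.3  31.3] 258 320 [22.8  0.9 31.3] 258 374 [22.8 23.2 31.3] 
259 266 [ 22.4 -21.4  31.3] 259 320 [22.4  0.9 31.3] 259 374 [22.4 23.2 31.3] 
260 266 [ 21.9 -21.4  31.3] 260 320 [21.9  0.9 31.3] 260 374 [21.9 23.2 31.3] 
261 266 [ 21.5 -21.4  31.3] 261 320 [21.5  0.9 31.3] 261 374 [21.5 23.2 31.3]
```

Emit:
{"method": "move_arm", "body": {
  "targets": [
    [[0,-0.0012,0,0.008,0],[0,0,0,0.005,0],[0,0,0,0.002,0],[0,0,0,0,0],[0,0,0,0,0]]
  ]
}}

```text
time: 6.83
tool_pos: [0.4795, -0.388, 0.0433]
tool_rot: [-0.0, -0.133, 0.991, 0.0]
contact_force: [-0.3, -0.0, -0.4]
gripper_width: 0.503
grasp_force: 62.0
```

Emit:
{"method": "move_arm", "body": {
  "targets": [
    [[0,0,0,0,0],[0,0,0,0,0],[0,0,0,0,0],[0,0,0,0.002,0],[0,0,0,0,0]]
  ]
}}

```text
time: 7.25
tool_pos: [0.4796, -0.3882, 0.0424]
tool_rot: [-0.0, -0.133, 0.991, 0.0]
contact_force: [-0.3, -0.3, -0.2]
gripper_width: 0.507
grasp_force: 62.0
```

Emit:
{"method": "move_arm", "body": {
  "targets": [
    [[0,0,0,0,0],[0,0,0,0,0],[0,0,0,0,0],[0,0,0,0.002,0],[0,0,0,0,0]]
  ]
}}

```text
time: 7.67
tool_pos: [0.4796, -0.3881, 0.0411]
tool_rot: [-0.0, -0.133, 0.991, 0.0]
contact_force: [-0.4, -0.2, -0.6]
gripper_width: 0.499
grasp_force: 62.0
```

Emit:
{"method": "move_arm", "body": {
  "targets": [
    [[0,0,0,0,0],[0,0,0,0,0],[0,0,0,0,0]]
  ]
}}

```text
time: 7.92
tool_pos: [0.4797, -0.3882, 0.0414]
tool_rot: [0.0, -0.133, 0.991, -0.0]
contact_force: [-0.6, 0.4, -0.6]
gripper_width: 0.501
grasp_force: 62.0
```

Run:
```python
from h import *
shot("w4");s,M=tool();print(s["tool_pos"],s["contact_force"])
cv2.imwrite("pics/sc1.png",cv2.resize(grab_frame("scene")[120:230,180:330],None,fx=5,fy=5)[...,::-1])
```

```text
[ 0.47967102 -0.3881977   0.04132805] [ 0.63645115 -0.38885733 -1.17861259]
```

View pics/w4.png

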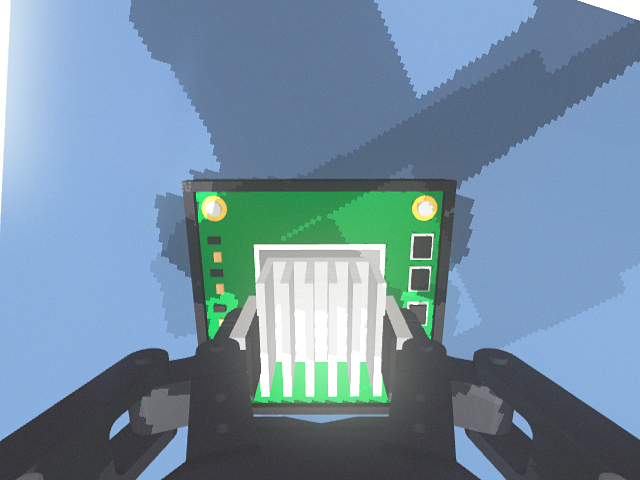

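View pics/sc1.png

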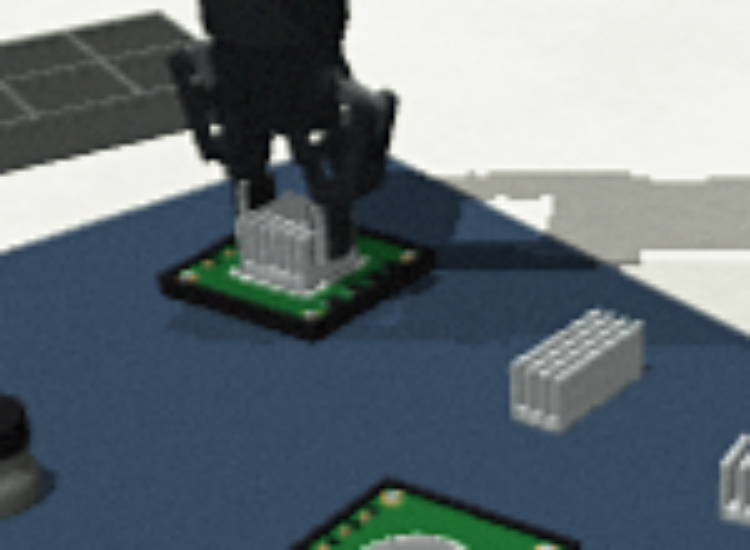

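The sink hangs just above the pad inside the outline; I'll lower it in small steps, watching the force.

Emit:
{"method": "move_arm", "body": {
  "targets": [
    [[0,0,0,0.002,0],[0,0,0,0,0],[0,0,0,0,0]]
  ]
}}

```text
time: 8.27
tool_pos: [0.4798, -0.3884, 0.0404]
tool_rot: [0.0, -0.133, 0.991, -0.0]
contact_force: [0.3, -0.1, -0.2]
gripper_width: 0.503
grasp_force: 62.1
```

Emit:
{"method": "move_arm", "body": {
  "targets": [
    [[0,0,0,0.002,0],[0,0,0,0,0],[0,0,0,0,0]]
  ]
}}

```text
time: 8.52
tool_pos: [0.4799, -0.3885, 0.0403]
tool_rot: [0.0, -0.133, 0.991, -0.0]
contact_force: [-2.5, 1.1, 6.9]
gripper_width: 0.505
grasp_force: 62.9
```

Emit:
{"method": "move_arm", "body": {
  "targets": [
    [[0,0,0,0.0015,0],[0,0,0,0,0],[0,0,0,0,0]]
  ]
}}

```text
time: 8.77
tool_pos: [0.4802, -0.3887, 0.0403]
tool_rot: [0.0, -0.133, 0.991, -0.0]
contact_force: [-3.4, 2.8, 10.0]
gripper_width: 0.5
grasp_force: 63.4
```

Run:
```python
from h import *
c,im=shot("w5");g=cv2.cvtColor(im,cv2.COLOR_RGB2GRAY)
for u in (300,320,340):print(u,[int(x) for x in g[238:272,u-3:u+4].mean(1)])
for r in(256,258,266):print(r,"L",[int(x) for x in g[r,248:270]],"R",[int(x) for x in g[r,370:392]])
for v in (244,260):print(v,cast(c,[320,v],.009))
s,M=tool();print(M[:,0])
```

```text
300 [115, 114, 115, 115, 114, 129, 227, 255, 254, 254, 254, 213, 165, 170, 171, 171, 171, 173, 170, 175, 192, 204, 201, 215, 235, 238, 237, 238, 238, 238, 238, 238, 239, 238]
320 [116, 117, 116, 116, 115, 141, 237, 255, 254, 254, 254, 218, 166, 169, 171, 172, 171, 173, 171, 177, 192, 204, 201, 216, 235, 240, 238, 238, 239, 239, 239, 239, 239, 239]
340 [118, 118, 118, 117, 115, 142, 237, 255, 254, 254, 254, 218, 166, 172, 173, 171, 172, 172, 173, 178, 193, 206, 204, 216, 236, 240, 239, 239, 238, 240, 240, 239, 240, 240]
256 L [112, 113, 114, 111, 111, 109, 105, 204, 255, 254, 254, 255, 214, 166, 167, 169, 169, 164, 170, 168, 167, 168] R [209, 212, 211, 212, 211, 212, 212, 208, 212, 210, 207, 207, 255, 255, 255, 255, 255, 178, 137, 139, 142, 136]
258 L [111, 112, 111, 114, 111, 109, 105, 205, 255, 254, 254, 255, 211, 166, 164, 169, 171, 170, 169, 191, 190, 190] R [191, 210, 208, 208, 209, 213, 208, 209, 210, 209, 210, 207, 255, 255, 255, 255, 255, 152, 115, 112, 136, 138]
266 L [112, 113, 115, 114, 110, 115, 117, 104, 255, 255, 254, 255, 254, 173, 164, 187, 204, 204, 201, 203, 201, 197] R [186, 206, 206, 203, 205, 205, 207, 210, 205, 205, 207, 212, 255, 255, 255, 255, 247, 131, 140, 143, 142, 142]
244 [[ 0.45224767 -0.39544229  0.009     ]]
260 [[ 0.45883225 -0.39364532  0.009     ]]
[-9.64751116e-01 -2.63163730e-01 -3.68110705e-04]
```

Emit:
{"method": "move_arm", "body": {
  "targets": [
    [[0,0,0,-0.005,0],[0,0.0015,0,0,0],[0,0,0,0,0],[0,0,0,0,0],[0,0,0,0,0]]
  ]
}}

```text
time: 9.23
tool_pos: [0.4785, -0.3881, 0.0404]
tool_rot: [-0.0, -0.133, 0.991, 0.0]
contact_force: [0.4, -0.5, -0.9]
gripper_width: 0.501
grasp_force: 62.0
```

Emit:
{"method": "move_arm", "body": {
  "targets": [
    [[0,0,0,0,0],[0,0,0,0.0015,0],[0,0,0,0.0015,0],[0,0,0,0.0005,0],[0,0,0,0,0]]
  ]
}}

```text
time: 9.65
tool_pos: [0.4792, -0.3888, 0.0403]
tool_rot: [0.0, -0.133, 0.991, -0.0]
contact_force: [-2.2, 2.9, 7.2]
gripper_width: 0.506
grasp_force: 62.9
```

Emit:
{"method": "move_arm", "body": {
  "targets": [
    [[0,0,0,0,0],[0,0,0,0,0],[0,0,0,0,0]]
  ]
}}

```text
time: 9.9
tool_pos: [0.4792, -0.3888, 0.0403]
tool_rot: [0.0, -0.133, 0.991, -0.0]
contact_force: [-1.8, 2.1, 6.5]
gripper_width: 0.506
grasp_force: 62.9
```

Run:
```python
from h import *
c,im=shot("w6");g=cv2.cvtColor(im,cv2.COLOR_RGB2GRAY)
for u in (300,340):print(u,[int(x) for x in g[238:266,u-3:u+4].mean(1)])
```

```text
300 [117, 117, 118, 118, 118, 118, 117, 112, 203, 255, 254, 253, 255, 254, 159, 169, 173, 172, 172, 177, 193, 204, 202, 216, 235, 238, 238, 238]
340 [124, 118, 120, 121, 121, 120, 120, 115, 204, 255, 254, 253, 255, 254, 162, 172, 173, 174, 173, 178, 196, 206, 204, 217, 236, 240, 239, 239]
```

Emit:
{"method": "move_arm", "body": {
  "targets": [
    [[60,0,0,0,0],[75,0,0,0,0],[75,0,0,0,0],[75,0,0,0,0],[75,0,0,-0.015,0]]
  ]
}}

```text
time: 10.37
tool_pos: [0.4776, -0.3872, 0.0459]
tool_rot: [-0.001, -0.133, 0.991, 0.002]
contact_force: [-0.9, 1.0, -0.2]
gripper_width: 0.75
grasp_force: 0.0
```

Emit:
{"method": "move_arm", "body": {
  "targets": [
    [[75,0,0,-0.04,0],[75,0,0,-0.06,0],[75,0,0,-0.06,0],[75,-0.008,0.055,-0.042,0.1],[75,-0.008,0.055,0,0]]
  ]
}}

```text
time: 10.78
tool_pos: [0.474, -0.3254, 0.1779]
tool_rot: [0.005, -0.126, 0.992, -0.005]
contact_force: [0.9, 0.8, 1.0]
gripper_width: 0.749
grasp_force: 0.0
```

Run:
```python
from h import *
shot("w7")
```

Emit:
{"method": "move_arm", "body": {
  "targets": [
    [[75,-0.008,0.055,0,0.1],[75,-0.008,0.055,0,0],[75,-0.008,0.055,0,0],[75,0,0.055,0,0],[75,0,0,0,0]]
  ]
}}

```text
time: 11.25
tool_pos: [0.4511, -0.1863, 0.1682]
tool_rot: [-0.001, -0.124, 0.992, 0.002]
contact_force: [-0.0, -1.0, -1.2]
gripper_width: 0.746
grasp_force: 0.0
```

Emit:
{"method": "move_arm", "body": {
  "targets": [
    [[75,0,0,0,0],[75,0,0,0,0],[75,0,0,0,0],[75,0,0,0,0],[75,0,0,0,0]]
  ]
}}

```text
time: 11.67
tool_pos: [0.4528, -0.1917, 0.1691]
tool_rot: [-0.0, -0.122, 0.993, 0.0]
contact_force: [0.9, -0.1, 0.3]
gripper_width: 0.75
grasp_force: 0.0
```

Run:
```python
from h import *
c,im=shot("w8")
for v in(130,170):print(v,sink(c,im,(.45,-.1916),v=v)[0])
plan(.4501,-.1916,.03,194.2)
```

```text
130 [ 447.3 -190.6   74.8   28.3   13.3]
170 [ 447.1 -191.    74.2   27.8   13.6]
t 11.72 pos [ 0.4527 -0.1916  0.1691] phi 193.99 shift frac [0.0042 0.001  0.2318] turn -0.035
```

View pics/w8.png

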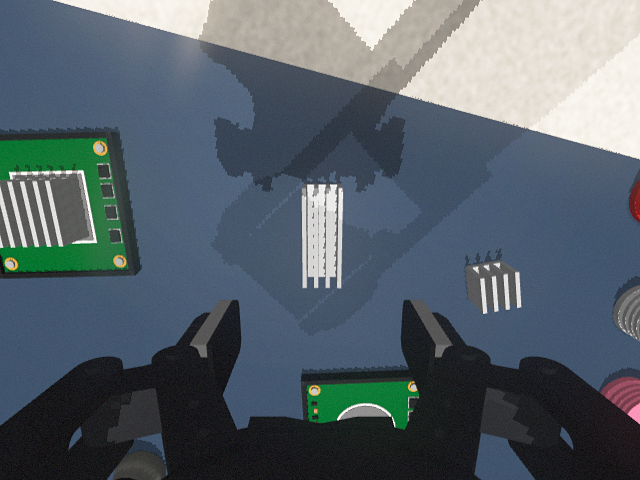

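Long sink spans (303–342, 185–288), centre ≈ (448.4,−190.7) mm, heading 13.5°. The large sink sits inside its outline at left.

Emit:
{"method": "move_arm", "body": {
  "targets": [
    [[65,0.0066,0.003,0.05,0.08],[65,0,0,0.06,0],[65,0,0,0.06,0],[65,0,0,0.035,0],[65,0,0,0.015,0]]
  ]
}}

```text
time: 12.13
tool_pos: [0.4457, -0.1888, 0.0329]
tool_rot: [-0.003, -0.118, 0.993, 0.002]
contact_force: [-0.7, 0.5, -0.1]
gripper_width: 0.654
grasp_force: 0.0
```

Emit:
{"method": "move_arm", "body": {
  "targets": [
    [[65,0,0,0.008,0],[65,0,0,0.0038,0],[65,0,0,0,0],[65,0,0,0,0],[65,0,0,0,0]]
  ]
}}

```text
time: 12.55
tool_pos: [0.4495, -0.1907, 0.0317]
tool_rot: [0.001, -0.118, 0.993, -0.001]
contact_force: [0.1, -1.0, 0.6]
gripper_width: 0.646
grasp_force: 0.0
```

Emit:
{"method": "move_arm", "body": {
  "targets": [
    [[65,0,0,0,0],[65,0,0,0,0],[65,0,0,0,0],[40,0,0,0,0],[20,0,0,0,0]]
  ]
}}

```text
time: 12.97
tool_pos: [0.4484, -0.19, 0.0301]
tool_rot: [0.0, -0.118, 0.993, -0.0]
contact_force: [0.0, 0.0, -0.3]
gripper_width: 0.373
grasp_force: 0.0
```

Emit:
{"method": "move_arm", "body": {
  "targets": [
    [[0,0,0,0,0],[0,0,0,0,0],[0,0,0,0,0],[0,0,0,0,0]]
  ]
}}

```text
time: 13.3
tool_pos: [0.4486, -0.1901, 0.0302]
tool_rot: [0.0, -0.118, 0.993, -0.0]
contact_force: [0.2, 0.0, 1.5]
gripper_width: 0.315
grasp_force: 59.5
```

Emit:
{"method": "move_arm", "body": {
  "targets": [
    [[0,0,0,-0.03,0],[0,0,0,-0.06,0.94],[0,0,0,-0.06,0.94],[0,0,0,-0.06,0.94],[0,0,0,-0.06,0]]
  ]
}}

```text
time: 13.72
tool_pos: [0.4476, -0.1895, 0.1928]
tool_rot: [-0.001, 0.031, 1.0, 0.0]
contact_force: [-0.5, -0.6, -0.2]
gripper_width: 0.316
grasp_force: 59.1
```

Emit:
{"method": "move_arm", "body": {
  "targets": [
    [[0,0,0,-0.06,0],[0,-0.0306,0.0559,-0.02,0],[0,-0.0306,0.0559,0,0],[0,-0.0306,0.0559,0,0],[0,-0.0306,0.0559,0,0]]
  ]
}}

```text
time: 14.13
tool_pos: [0.53, -0.059, 0.2401]
tool_rot: [0.0, 0.03, 1.0, -0.0]
contact_force: [1.0, -0.8, -0.2]
gripper_width: 0.314
grasp_force: 59.2
```

Emit:
{"method": "move_arm", "body": {
  "targets": [
    [[0,-0.0306,0.0559,0,0],[0,-0.0306,0.0559,0,0],[0,-0.04,0.05,0,0],[0,-0.04,0,0,0],[0,0,0,0,0]]
  ]
}}

```text
time: 14.55
tool_pos: [0.622, 0.0332, 0.2385]
tool_rot: [-0.0, 0.028, 1.0, -0.0]
contact_force: [-0.4, -0.5, -0.3]
gripper_width: 0.313
grasp_force: 59.3
```

Emit:
{"method": "move_arm", "body": {
  "targets": [
    [[0,0,0,0,0],[0,0,0,0,0],[0,0,0,0,0]]
  ]
}}

```text
time: 14.8
tool_pos: [0.6189, 0.0311, 0.2396]
tool_rot: [-0.001, 0.03, 1.0, -0.0]
contact_force: [0.8, -0.4, -1.0]
gripper_width: 0.317
grasp_force: 59.3
```

Run:
```python
from h import *
c,im=shot("w9");print(proj(c,[.652,.134,.009]),board(c,im,(.652,.134),r=60))
plan(.652,.1341,.06,176.6)
```

```text
[[428.79290301 248.28994777]] [650.5 134.9  82.1  38.2 176.6]
t 14.85 pos [0.6189 0.031  0.2398] phi 176.6 shift frac [-0.045   0.1747  0.2997] turn -0.001
```

View pics/w9.png

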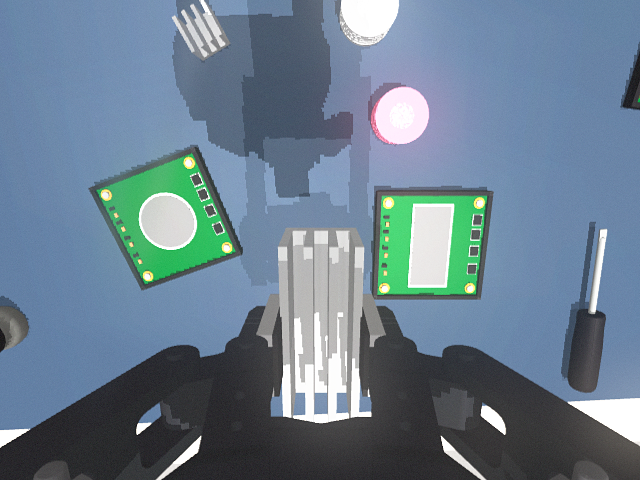

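Board_long's outline is clearly seen at (431,246) and measures 82.1 x 38.2; board_round's outline is at (168,221); the sink is held with its near end at row ≈229.

Run:
```python
from h import *
im=cv2.imread("pics/w9.png")[...,::-1];c=get_calibration("wrist");g=cv2.cvtColor(im,cv2.COLOR_RGB2GRAY)
b=board(c,im,(.613,-.1116),r=60);print("round",b)
print([int(x) for x in g[222:240,300:340].mean(1)],[int(x) for x in g[233,270:300]],[int(x) for x in g[233,345:375]])
s,M=tool();R=c["R"]@M;o=M.T@(-c["R"].T@c["t"]-s["tool_pos"]);f=377.0
for u,v in((320,228),(320,229),(280,229),(362,229)):
    d=R.T@np.array([(u-c["cx"])/f,(v-c["cy"])/f,1]);print(u,v,((o+d*(.0302-o[2])/d[2])*1000).round(1))
```

```text
round [ 611.5 -111.2   54.    53.8   38.3]
[134, 134, 134, 134, 134, 138, 148, 146, 161, 192, 196, 194, 193, 190, 190, 189, 189, 189] [135, 135, 130, 133, 134, 135, 134, 134, 133, 136, 135, 134, 134, 140, 145, 150, 147, 146, 147, 152, 150, 139, 178, 228, 229, 229, 227, 226, 225, 225] [224, 227, 232, 189, 158, 138, 151, 150, 150, 149, 149, 152, 150, 140, 133, 133, 133, 137, 136, 133, 131, 140, 136, 136, 136, 135, 136, 137, 94, 69]
320 228 [36.   0.7 30.2]
320 229 [35.6  0.7 30.2]
280 229 [ 35.6 -15.3  30.2]
362 229 [35.6 17.5 30.2]
```

Emit:
{"method": "move_arm", "body": {
  "targets": [
    [[0,-0.0142,0.0582,0,0],[0,-0.0142,0.0582,0,0],[0,-0.0142,0.0581,0,0],[0,0,0,0.05,0],[0,0,0,0.06,0]]
  ]
}}

```text
time: 15.27
tool_pos: [0.654, 0.1363, 0.1785]
tool_rot: [0.005, 0.028, 1.0, 0.001]
contact_force: [0.6, -0.8, -1.1]
gripper_width: 0.315
grasp_force: 59.5
```

Emit:
{"method": "move_arm", "body": {
  "targets": [
    [[0,0,0,0.06,0],[0,0,0,0.06,0],[0,0,0,0.05,0],[0,0,0,0.025,0],[0,0,0,0.008,0]]
  ]
}}

```text
time: 15.68
tool_pos: [0.6486, 0.1338, 0.0484]
tool_rot: [-0.003, 0.03, 1.0, -0.0]
contact_force: [-0.4, 0.0, -1.3]
gripper_width: 0.317
grasp_force: 59.4
```

Emit:
{"method": "move_arm", "body": {
  "targets": [
    [[0,0,0,0,0],[0,0,0,0,0],[0,0,0,0,0],[0,0,0,0,0],[0,0,0,0,0]]
  ]
}}

```text
time: 16.1
tool_pos: [0.6527, 0.1348, 0.0544]
tool_rot: [0.002, 0.029, 1.0, 0.0]
contact_force: [-0.7, 0.6, -0.5]
gripper_width: 0.312
grasp_force: 59.4
```

Emit:
{"method": "move_arm", "body": {
  "targets": [
    [[0,0,0,0,0],[0,0,0,0,0],[0,0,0,0,0],[0,0,0,0,0],[0,0,0,0,0]]
  ]
}}

```text
time: 16.52
tool_pos: [0.6513, 0.1347, 0.0521]
tool_rot: [-0.0, 0.029, 1.0, -0.0]
contact_force: [-0.6, -0.4, -1.1]
gripper_width: 0.313
grasp_force: 59.4
```

Run:
```python
from h import *
plan(.6506,.134,.0402,176.6);shot("w10")
```

```text
t 16.52 pos [0.6513 0.1347 0.0521] phi 176.66 shift frac [ 0.0011 -0.0012  0.0198] turn 0.01
```

Lower to just above contact (TCP 0.0392 expected), then gently touch.

Emit:
{"method": "move_arm", "body": {
  "targets": [
    [[0,0.0011,-0.0012,0.01,0.01],[0,0,0,0.006,0],[0,0,0,0.0025,0],[0,0,0,0,0],[0,0,0,0,0]]
  ]
}}

```text
time: 16.98
tool_pos: [0.6504, 0.1339, 0.0406]
tool_rot: [-0.0, 0.03, 1.0, -0.0]
contact_force: [-0.2, -0.4, -0.5]
gripper_width: 0.317
grasp_force: 59.4
```

Emit:
{"method": "move_arm", "body": {
  "targets": [
    [[0,0,0,0,0],[0,0,0,0,0],[0,0,0,0,0],[0,0,0,0.0025,0],[0,0,0,0,0]]
  ]
}}

```text
time: 17.4
tool_pos: [0.6506, 0.134, 0.0395]
tool_rot: [-0.0, 0.03, 1.0, -0.0]
contact_force: [0.1, 0.8, -0.2]
gripper_width: 0.317
grasp_force: 59.4
```

Emit:
{"method": "move_arm", "body": {
  "targets": [
    [[0,0,0,0,0],[0,0,0,0.0015,0],[0,0,0,0,0],[0,0,0,0,0]]
  ]
}}

```text
time: 17.73
tool_pos: [0.6508, 0.134, 0.0393]
tool_rot: [0.0, 0.03, 1.0, -0.0]
contact_force: [-1.5, -1.7, 5.0]
gripper_width: 0.317
grasp_force: 60.0
```

```bash
cat >> h.py <<'E'
def prof(im,rows,cols,w=3):
    g=cv2.cvtColor(im,cv2.COLOR_RGB2GRAY)
    for u in cols: print("col",u,rows[0],[int(x) for x in g[rows[0]:rows[1],u-w:u+w+1].mean(1)])
def edges(im,r,a,b):
    g=cv2.cvtColor(im,cv2.COLOR_RGB2GRAY); print("row",r,a,[int(x) for x in g[r,a:b]])
E
python3 - <<'E'
from h import *
s,_=tool();c,im=shot("w11");print(s["tool_pos"],s["contact_force"])
cv2.imwrite("pics/w11c.png",cv2.resize(im[180:340,230:410],None,fx=3.5,fy=3.5)[...,::-1])
a=proj(c,[[.6506,.134,.009]]);print(a)
E
```

```text
[0.65083016 0.13400179 0.03931119] [-1.54669331 -1.66105268  4.96273334]
[[318.26923354 310.20519627]]
```

View pics/w11c.png

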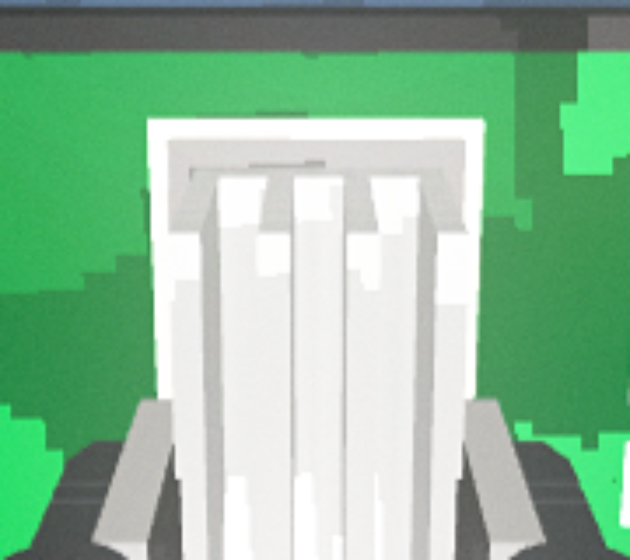

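Outline near edge at crop y≈119, sink near edge ≈167; sides are symmetric (148/485 vs 190/445): centred to about 0.5 mm. Releasing and going to the round sink.

Emit:
{"method": "move_arm", "body": {
  "targets": [
    [[40,0,0,0,0],[60,0,0,0,0],[60,0,0,0,0],[60,0,0,0,0],[60,0,0,-0.015,0]]
  ]
}}

```text
time: 18.2
tool_pos: [0.649, 0.1338, 0.0455]
tool_rot: [-0.002, 0.03, 1.0, -0.0]
contact_force: [-1.0, 0.9, -0.4]
gripper_width: 0.598
grasp_force: 0.0
```

Emit:
{"method": "move_arm", "body": {
  "targets": [
    [[75,0,0,-0.03,0],[75,0,0,-0.06,0],[75,0,0,-0.06,0],[75,0,0,-0.055,0],[75,0.0544,-0.0185,0,0]]
  ]
}}

```text
time: 18.62
tool_pos: [0.6256, 0.1257, 0.1823]
tool_rot: [0.01, 0.03, 1.0, 0.001]
contact_force: [0.3, -0.1, 2.2]
gripper_width: 0.751
grasp_force: 0.0
```

Run:
```python
from h import *
c,im=shot("w12");print(proj(c,[.65,.134,.03]),sink(c,im,(.65,.134),v=120)[0],sink(c,im,(.65,.134),z=.039,v=200,r=90)[0])
```

```text
[[331.35989969 267.29544161]] [644.  133.   94.4  38.  176.6] [641.1 132.9  91.3  36.7 176.7]
```

Emit:
{"method": "move_arm", "body": {
  "targets": [
    [[75,0.0544,-0.0185,0,0],[75,0.0544,-0.0185,0,0],[75,0.0544,-0.0185,0,0],[75,0.0544,-0.0185,0,0],[75,0.0544,-0.0185,0,0]]
  ]
}}

```text
time: 19.08
tool_pos: [0.4498, 0.0788, 0.171]
tool_rot: [0.0, 0.03, 1.0, -0.0]
contact_force: [0.9, 0.0, 0.5]
gripper_width: 0.744
grasp_force: 0.0
```

Emit:
{"method": "move_arm", "body": {
  "targets": [
    [[75,0,0,0,0],[75,0,0,0,0],[75,0,0,0,0],[75,0,0,0,0],[75,0,0,0,0]]
  ]
}}

```text
time: 19.5
tool_pos: [0.4525, 0.0792, 0.1714]
tool_rot: [0.001, 0.03, 1.0, 0.0]
contact_force: [-0.5, 0.4, -0.0]
gripper_width: 0.749
grasp_force: 0.0
```

Run:
```python
from h import *
c,im=shot("w13");print(proj(c,[.4513,.0791,.03]))
m=white(im,150,40);cs=[q for q in cv2.findContours(m,0,2)[0] if 300<cv2.contourArea(q)]
for q in cs:
    (u,v),r=cv2.minEnclosingCircle(q)
    if v<400: print((round(u),round(v)),cv2.contourArea(q),rectw(c,q,.03))
plan(.4513,.0791,.03,180)
```

```text
[[318.75904048 242.69191933]]
(319, 239) 2851.5 [449.5  79.7  43.3  43.   86.6]
(484, 28) 20263.5 [327.7 189.8 193.8  42.1  86.6]
(146, 49) 20271.0 [321.7 -23.2 188.8  55.1  86.6]
t 19.55 pos [0.4523 0.0793 0.1712] phi 176.61 shift frac [ 0.0017 -0.0004  0.2353] turn -0.566
```

View pics/w13.png

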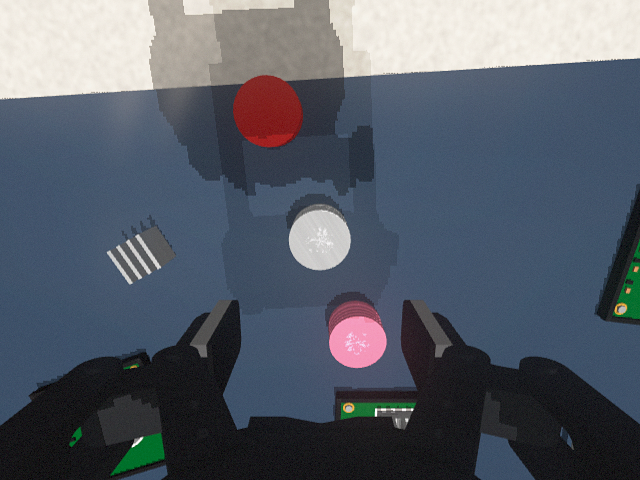

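Round sink's top disc is at (319,239) → (449.5,79.7) mm, 43 mm across. Pink is below it at (357,342), clear of the fingers.

Emit:
{"method": "move_arm", "body": {
  "targets": [
    [[75,0.0047,-0.0005,0.05,0],[75,0,0,0.06,0],[75,0,0,0.06,0],[75,0,0,0.035,0],[75,0,0,0.017,0]]
  ]
}}

```text
time: 19.97
tool_pos: [0.4462, 0.079, 0.0336]
tool_rot: [-0.003, 0.03, 1.0, -0.0]
contact_force: [-0.7, -0.1, -0.7]
gripper_width: 0.745
grasp_force: 0.0
```

Emit:
{"method": "move_arm", "body": {
  "targets": [
    [[75,0,0,0.009,0],[75,0,0,0.0043,0],[75,0,0,0,0],[75,0,0,0,0],[75,0,0,0,0]]
  ]
}}

```text
time: 20.38
tool_pos: [0.4498, 0.079, 0.0311]
tool_rot: [0.002, 0.03, 1.0, 0.0]
contact_force: [-1.0, 0.9, -0.1]
gripper_width: 0.753
grasp_force: 0.0
```

Emit:
{"method": "move_arm", "body": {
  "targets": [
    [[75,0,0,0,0],[75,0,0,0,0],[75,0,0,0,0],[60,0,0,0,0],[40,0,0,0,0]]
  ]
}}

```text
time: 20.8
tool_pos: [0.4486, 0.079, 0.03]
tool_rot: [0.0, 0.03, 1.0, 0.0]
contact_force: [-4.0, 0.2, 5.3]
gripper_width: 0.496
grasp_force: 60.9
```

Emit:
{"method": "move_arm", "body": {
  "targets": [
    [[0,0,0,0,0],[0,0,0,0,0],[0,0,0,0,0],[0,0,0,0,0]]
  ]
}}

```text
time: 21.13
tool_pos: [0.4489, 0.079, 0.03]
tool_rot: [0.0, 0.03, 1.0, 0.0]
contact_force: [-0.3, 0.0, 6.5]
gripper_width: 0.494
grasp_force: 60.7
```

Emit:
{"method": "move_arm", "body": {
  "targets": [
    [[0,0,0,-0.03,0],[0,0,0,-0.06,0],[0,0,0,-0.06,0],[0,0,0,-0.06,0],[0,0,0,-0.06,0]]
  ]
}}

```text
time: 21.55
tool_pos: [0.4475, 0.079, 0.1921]
tool_rot: [-0.001, 0.03, 1.0, -0.0]
contact_force: [0.8, 1.2, -0.7]
gripper_width: 0.494
grasp_force: 60.8
```

Emit:
{"method": "move_arm", "body": {
  "targets": [
    [[0,-0.0413,-0.0431,-0.01,0],[0,-0.0413,-0.0431,0,0],[0,-0.0413,-0.0431,0,0],[0,-0.0413,-0.0431,0,0],[0,-0.0413,-0.0431,0,0]]
  ]
}}

```text
time: 21.97
tool_pos: [0.5648, -0.0587, 0.1965]
tool_rot: [-0.001, 0.03, 1.0, 0.0]
contact_force: [0.1, 1.0, -1.4]
gripper_width: 0.493
grasp_force: 60.8
```

Emit:
{"method": "move_arm", "body": {
  "targets": [
    [[0,-0.0413,-0.0431,0,0],[0,-0.0413,-0.0431,0,0],[0,0,0,0,0],[0,0,0,0,0],[0,0,0,0,0]]
  ]
}}

```text
time: 22.38
tool_pos: [0.6101, -0.1117, 0.1962]
tool_rot: [-0.001, 0.03, 1.0, 0.0]
contact_force: [0.2, 0.1, -0.6]
gripper_width: 0.488
grasp_force: 60.9
```

Emit:
{"method": "move_arm", "body": {
  "targets": [
    [[0,0,0,0,0],[0,0,0,0,0],[0,0,0,0,0]]
  ]
}}

```text
time: 22.63
tool_pos: [0.6103, -0.1111, 0.1977]
tool_rot: [0.0, 0.029, 1.0, -0.0]
contact_force: [-0.7, 0.4, -0.1]
gripper_width: 0.492
grasp_force: 60.9
```

Run:
```python
from h import *
c,im=shot("w14");plan(.6115,-.1121,.05,176.6);print(proj(c,[.6115,-.1112,.009]),board(c,im,(.6115,-.1112)))
```

```text
t 22.68 pos [ 0.6104 -0.1112  0.1978] phi 176.65 shift frac [-0.0018 -0.0014  0.2463] turn 0.009
[[319.18949492 231.32927453]] [ 611.4 -111.4   53.6   53.4  176.7]
```

View pics/w14.png

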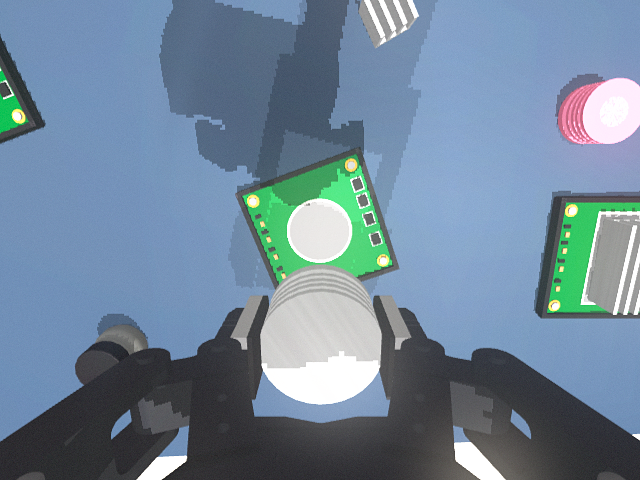

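Round outline fully visible at (319,230) → (611.4,−111.4) mm; the held disc spans rows ≈267–404. I'll measure its offset in the hand.

Run:
```python
from h import *
im=cv2.imread("pics/w14.png")[...,::-1];c=get_calibration("wrist")
prof(im,(256,280),(315,325));prof(im,(392,412),(315,325));edges(im,345,245,275);edges(im,345,365,395)
s,M=tool();R=c["R"]@M;o=M.T@(-c["R"].T@c["t"]-s["tool_pos"]);f=377.0
for u,v,z in((320,262,.03),(320,264,.03),(320,266,.03),(320,403,0),(320,405,0),(261,345,0),(380,345,0)):
    d=R.T@np.array([(u-c["cx"])/f,(v-c["cy"])/f,1]);print(u,v,((o+d*(z-o[2])/d[2])*1000).round(1))
```

```text
col 315 256 [231, 232, 229, 249, 255, 255, 222, 154, 164, 166, 167, 167, 169, 185, 209, 207, 202, 179, 164, 178, 207, 205, 186, 165]
col 325 256 [232, 231, 237, 252, 255, 252, 201, 156, 166, 168, 166, 166, 170, 187, 208, 207, 200, 177, 166, 181, 206, 203, 183, 164]
col 315 392 [255, 255, 255, 255, 254, 255, 255, 255, 255, 255, 255, 254, 169, 155, 155, 155, 155, 156, 155, 154]
col 325 392 [254, 254, 254, 254, 254, 254, 254, 254, 254, 255, 255, 255, 171, 155, 157, 156, 155, 157, 156, 155]
row 345 245 [191, 196, 77, 59, 70, 68, 72, 64, 64, 69, 66, 66, 62, 67, 59, 85, 213, 206, 208, 208, 205, 204, 207, 207, 211, 208, 207, 208, 212, 211]
row 345 365 [209, 206, 207, 209, 205, 206, 210, 207, 209, 210, 210, 213, 209, 207, 208, 217, 111, 79, 81, 76, 79, 79, 73, 74, 82, 81, 86, 83, 79, 75]
320 262 [21.8  0.7 30. ]
320 264 [21.   0.7 30. ]
320 266 [20.1  0.7 30. ]
320 403 [-22.6   0.8   0. ]
320 405 [-23.5   0.8   0. ]
261 345 [  1.  -19.8   0. ]
380 345 [ 1.  21.6  0. ]
```

Emit:
{"method": "move_arm", "body": {
  "targets": [
    [[0,-0.0003,-0.0017,0.05,0],[0,0,0,0.06,0],[0,0,0,0.06,0],[0,0,0,0.045,0],[0,0,0,0.02,0]]
  ]
}}

```text
time: 23.1
tool_pos: [0.6077, -0.1117, 0.0517]
tool_rot: [-0.004, 0.029, 1.0, 0.001]
contact_force: [-0.4, 0.7, -1.9]
gripper_width: 0.489
grasp_force: 60.9
```

Emit:
{"method": "move_arm", "body": {
  "targets": [
    [[0,0,0,0.01,0],[0,0,0,0.005,0],[0,0,0,0,0],[0,0,0,0,0],[0,0,0,0,0]]
  ]
}}

```text
time: 23.52
tool_pos: [0.6125, -0.1135, 0.0499]
tool_rot: [0.002, 0.03, 1.0, -0.001]
contact_force: [-0.8, -0.3, 0.0]
gripper_width: 0.49
grasp_force: 60.9
```

Emit:
{"method": "move_arm", "body": {
  "targets": [
    [[0,0,0,0,0],[0,0,0,0,0],[0,0,0,0,0],[0,0,0,0,0],[0,0,0,0,0]]
  ]
}}

```text
time: 23.93
tool_pos: [0.6109, -0.1131, 0.0476]
tool_rot: [0.0, 0.03, 1.0, -0.0]
contact_force: [-0.8, -0.3, -0.2]
gripper_width: 0.493
grasp_force: 60.9
```

Run:
```python
from h import *
c,im=shot("w15");plan(.6108,-.1123,.039)
cv2.imwrite("pics/w15c.png",cv2.resize(im[190:350,220:420],None,fx=3.5,fy=3.5)[...,::-1])
```

```text
t 23.98 pos [ 0.6109 -0.1131  0.0475] phi 176.59 shift frac [0.0002 0.0012 0.0141] turn 0
```

Emit:
{"method": "move_arm", "body": {
  "targets": [
    [[0,0.0002,0.0012,0.006,0],[0,0,0,0.004,0],[0,0,0,0.002,0],[0,0,0,0,0],[0,0,0,0,0]]
  ]
}}

```text
time: 24.4
tool_pos: [0.6107, -0.1123, 0.04]
tool_rot: [-0.0, 0.03, 1.0, 0.0]
contact_force: [0.3, -0.0, -0.6]
gripper_width: 0.49
grasp_force: 60.9
```

Emit:
{"method": "move_arm", "body": {
  "targets": [
    [[0,0,0,0,0],[0,0,0,0.0015,0],[0,0,0,0,0],[0,0,0,0.0015,0],[0,0,0,0,0]]
  ]
}}

```text
time: 24.82
tool_pos: [0.611, -0.1124, 0.0391]
tool_rot: [0.0, 0.03, 1.0, -0.0]
contact_force: [-1.5, 1.0, 3.0]
gripper_width: 0.492
grasp_force: 61.3
```

Emit:
{"method": "move_arm", "body": {
  "targets": [
    [[0,0,0,0,0],[0,0,0,0,0]]
  ]
}}

```text
time: 24.98
tool_pos: [0.611, -0.1124, 0.0391]
tool_rot: [0.0, 0.03, 1.0, -0.0]
contact_force: [-3.0, 0.8, 6.0]
gripper_width: 0.496
grasp_force: 61.3
```

Run:
```python
from h import *
s,_=tool();c,im=shot("w16");print(s["tool_pos"],s["contact_force"])
cv2.imwrite("pics/w16c.png",cv2.resize(im[200:340,230:410],None,fx=4,fy=4)[...,::-1])
```

```text
[ 0.61101183 -0.11239859  0.03907148] [-2.99070713  0.77442344  6.04098653]
```

View pics/w16c.png

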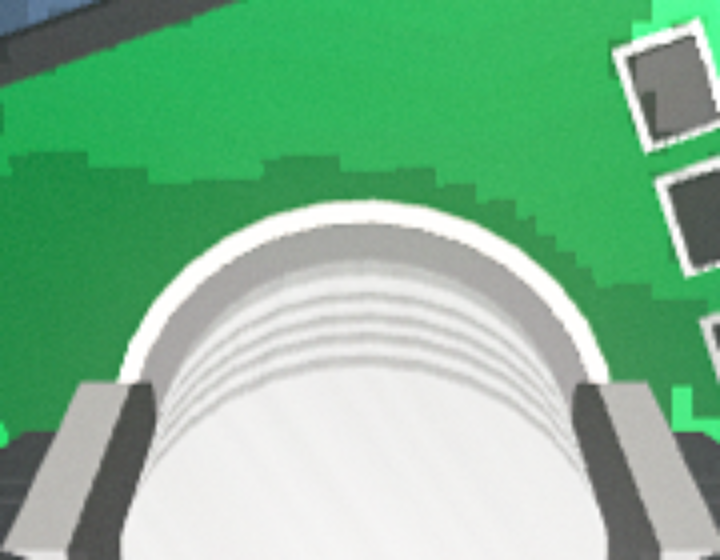

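Near gap is about 6.2 mm against the 5 mm wanted (outline row 250, sink edge row 264.5), laterally centred; shifting 1.2 mm towards the camera.

Emit:
{"method": "move_arm", "body": {
  "targets": [
    [[0,0,0,-0.005,0],[0,0.002,0,0,0],[0,0,0,0,0],[0,0,0,0,0],[0,0,0,0,0]]
  ]
}}

```text
time: 25.45
tool_pos: [0.6094, -0.1122, 0.0411]
tool_rot: [-0.0, 0.03, 1.0, 0.0]
contact_force: [0.2, -0.4, -0.1]
gripper_width: 0.493
grasp_force: 61.0
```

Emit:
{"method": "move_arm", "body": {
  "targets": [
    [[0,0,0,0,0],[0,0,0,0.0015,0],[0,0,0,0.0015,0],[0,0,0,0.0008,0],[0,0,0,0,0]]
  ]
}}

```text
time: 25.87
tool_pos: [0.6096, -0.1122, 0.0392]
tool_rot: [-0.0, 0.03, 1.0, -0.0]
contact_force: [0.2, 0.3, -0.3]
gripper_width: 0.491
grasp_force: 61.0
```

Emit:
{"method": "move_arm", "body": {
  "targets": [
    [[0,0,0,0,0],[0,0,0,0,0],[0,0,0,0,0]]
  ]
}}

```text
time: 26.12
tool_pos: [0.6096, -0.1123, 0.0392]
tool_rot: [-0.0, 0.03, 1.0, -0.0]
contact_force: [0.1, 0.1, -0.3]
gripper_width: 0.492
grasp_force: 61.0
```

Run:
```python
from h import *
for n in("w16",):
    im=cv2.imread(f"pics/{n}.png")[...,::-1]; prof(im,(246,274),(321,))
c,im=shot("w17");prof(im,(246,274),(321,))
print([cast(c,[320,v],.009)[0].round(4) for v in(252,265)])
```

```text
col 321 246 [110, 111, 110, 121, 224, 255, 254, 254, 254, 231, 162, 168, 168, 169, 169, 169, 170, 167, 174, 192, 200, 198, 209, 231, 238, 238, 231, 201]
col 321 246 [114, 114, 113, 113, 114, 113, 108, 201, 255, 254, 254, 254, 252, 156, 169, 170, 170, 170, 176, 194, 203, 201, 209, 232, 239, 238, 232, 202]
[array([ 0.5837, -0.11  ,  0.009 ]), array([ 0.5892, -0.1103,  0.009 ])]
```

Emit:
{"method": "move_arm", "body": {
  "targets": [
    [[0,0,0,0.0008,0],[0,0,0,0,0],[60,0,0,0,0],[72,0,0,0,0],[72,0,0,0,0]]
  ]
}}

```text
time: 26.58
tool_pos: [0.6097, -0.1123, 0.0387]
tool_rot: [0.0, 0.03, 1.0, -0.0]
contact_force: [0.4, -0.2, 0.8]
gripper_width: 0.719
grasp_force: 0.0
```

Emit:
{"method": "move_arm", "body": {
  "targets": [
    [[72,0,0,0,0],[72,0,0,-0.02,0],[72,0,0,-0.04,0],[72,0,0,-0.05,-0.6],[72,0,0,-0.05,-1]]
  ]
}}

```text
time: 27.0
tool_pos: [0.6091, -0.1121, 0.1359]
tool_rot: [-0.001, -0.056, 0.998, 0.0]
contact_force: [0.9, -0.8, 0.1]
gripper_width: 0.722
grasp_force: 0.0
```

Emit:
{"method": "move_arm", "body": {
  "targets": [
    [[72,0,0,-0.055,-1],[72,0,0,0,-1],[72,0,0,0,-1],[72,0,0,0,-0.42],[72,0.046,0.05,0,0]]
  ]
}}

```text
time: 27.42
tool_pos: [0.5749, -0.0997, 0.1675]
tool_rot: [0.001, -0.231, 0.973, -0.001]
contact_force: [-1.2, 0.4, -0.0]
gripper_width: 0.721
grasp_force: 0.0
```

Emit:
{"method": "move_arm", "body": {
  "targets": [
    [[72,0.046,0.05,0,0],[72,0.046,0.05,0,0],[72,0.046,0.05,0,0],[72,0,0,0,0],[72,0,0,0,0]]
  ]
}}

```text
time: 27.83
tool_pos: [0.455, -0.0538, 0.1677]
tool_rot: [0.0, -0.231, 0.973, -0.0]
contact_force: [0.2, 0.5, 0.0]
gripper_width: 0.721
grasp_force: 0.0
```

Emit:
{"method": "move_arm", "body": {
  "targets": [
    [[72,0,0,0,0],[72,0,0,0,0],[72,0,0,0,0]]
  ]
}}

```text
time: 28.08
tool_pos: [0.4585, -0.0553, 0.1688]
tool_rot: [0.001, -0.231, 0.973, -0.0]
contact_force: [-0.3, 0.4, -0.1]
gripper_width: 0.721
grasp_force: 0.0
```

Run:
```python
from h import *
c,im=shot("w18");print(proj(c,[.4568,-.0547,.03]))
for v in(130,170):print(v,sink(c,im,(.4568,-.0547),v=v,r=50)[0])
plan(.4568,-.0547,.03,206.7)
```

```text
[[320.842079   242.57754384]]
130 [453.7 -55.3  33.   28.1  26. ]
170 [453.9 -55.4  32.2  27.8  25.2]
t 28.13 pos [ 0.4584 -0.0552  0.1685] phi 206.69 shift frac [0.0021 0.002  0.2308] turn -0.001
```

View pics/w18.png

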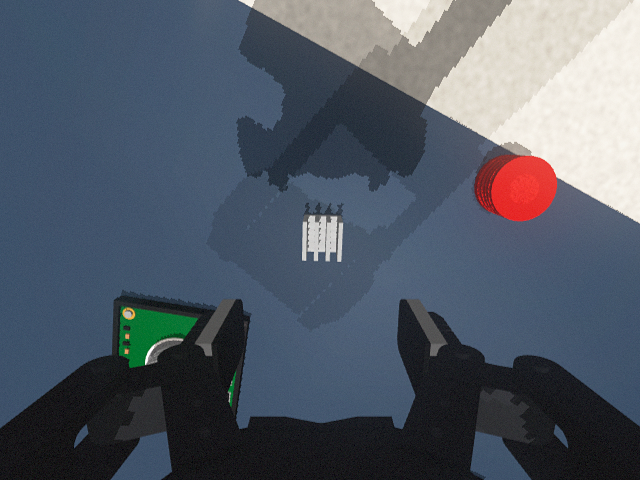

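Small sink spans (303–343, 215–262), centre ≈ (456,−55) mm, heading ≈26°.

Emit:
{"method": "move_arm", "body": {
  "targets": [
    [[65,0.0031,0.002,0.05,0.1],[65,0,0,0.06,0],[65,0,0,0.06,0],[65,0,0,0.035,0],[65,0,0,0.014,0]]
  ]
}}

```text
time: 28.55
tool_pos: [0.4526, -0.0539, 0.0323]
tool_rot: [-0.003, -0.226, 0.974, 0.002]
contact_force: [0.4, 0.3, -0.1]
gripper_width: 0.652
grasp_force: 0.0
```

Emit:
{"method": "move_arm", "body": {
  "targets": [
    [[65,0,0,0.008,0],[65,0,0,0.0038,0],[65,0,0,0,0],[65,0,0,0,0],[65,0,0,0,0]]
  ]
}}

```text
time: 28.97
tool_pos: [0.4563, -0.0548, 0.0309]
tool_rot: [0.001, -0.226, 0.974, -0.001]
contact_force: [0.5, -0.1, -0.1]
gripper_width: 0.654
grasp_force: 0.0
```

Emit:
{"method": "move_arm", "body": {
  "targets": [
    [[65,0,0,0,0],[65,0,0,0,0],[65,0,0,0,0],[40,0,0,0,0],[20,0,0,0,0]]
  ]
}}

```text
time: 29.38
tool_pos: [0.4549, -0.0545, 0.0293]
tool_rot: [0.0, -0.226, 0.974, -0.0]
contact_force: [0.0, 0.4, -0.9]
gripper_width: 0.378
grasp_force: 0.0
```

Emit:
{"method": "move_arm", "body": {
  "targets": [
    [[0,0,0,0,0],[0,0,0,0,0],[0,0,0,0,0],[0,0,0,0,0]]
  ]
}}

```text
time: 29.72
tool_pos: [0.4552, -0.0545, 0.0295]
tool_rot: [0.0, -0.226, 0.974, -0.0]
contact_force: [0.6, -0.4, 3.7]
gripper_width: 0.321
grasp_force: 59.2
```

Emit:
{"method": "move_arm", "body": {
  "targets": [
    [[0,0,0,-0.03,0],[0,0,0,-0.06,1],[0,0,0,-0.06,1],[0,0,0,-0.06,1],[0,0,0,-0.06,1]]
  ]
}}

```text
time: 30.13
tool_pos: [0.4541, -0.0542, 0.1922]
tool_rot: [-0.001, -0.016, 1.0, 0.0]
contact_force: [0.8, 0.3, -1.0]
gripper_width: 0.32
grasp_force: 59.0
```

Emit:
{"method": "move_arm", "body": {
  "targets": [
    [[0,0,0,-0.014,1],[0,0,0,0,1],[0,0.0059,0.0639,0,0],[0,0.0059,0.0639,0,0],[0,0.0059,0.0639,0,0]]
  ]
}}

```text
time: 30.55
tool_pos: [0.4638, 0.0615, 0.1994]
tool_rot: [-0.0, 0.087, 0.996, 0.0]
contact_force: [1.7, -0.5, -0.4]
gripper_width: 0.313
grasp_force: 59.2
```

Emit:
{"method": "move_arm", "body": {
  "targets": [
    [[0,0.0059,0.0639,0,0],[0,0.0059,0.0639,0,0],[0,0.0059,0.0639,0,0],[0,0.0059,0.0639,0,0],[0,0.0059,0.0639,0,0]]
  ]
}}

```text
time: 30.97
tool_pos: [0.479, 0.2545, 0.199]
tool_rot: [-0.0, 0.086, 0.996, -0.0]
contact_force: [0.3, -0.0, -0.4]
gripper_width: 0.312
grasp_force: 59.2
```

Emit:
{"method": "move_arm", "body": {
  "targets": [
    [[0,0.0059,0.0639,0,0],[0,0.0059,0.0639,0,0],[0,0.0059,0.0639,0,0],[0,0,0,0,0],[0,0,0,0,0]]
  ]
}}

```text
time: 31.38
tool_pos: [0.4882, 0.3692, 0.1984]
tool_rot: [-0.001, 0.085, 0.996, -0.001]
contact_force: [-0.0, -0.5, -0.4]
gripper_width: 0.315
grasp_force: 59.4
```

Emit:
{"method": "move_arm", "body": {
  "targets": [
    [[0,0,0,0,0],[0,0,0,0,0],[0,0,0,0,0],[0,0,0,0,0],[0,0,0,0,0]]
  ]
}}

```text
time: 31.8
tool_pos: [0.4891, 0.3669, 0.1999]
tool_rot: [0.0, 0.087, 0.996, 0.0]
contact_force: [-0.1, 0.5, -0.8]
gripper_width: 0.316
grasp_force: 59.4
```

Run:
```python
from h import *
c,im=shot("w19");print(board(c,im,(.4906,.3675)))
plan(.4906,.3675,.05,169.9);prof(im,(252,284),(315,325));edges(im,280,265,300);edges(im,280,340,375)
s,M=tool();R=c["R"]@M;o=M.T@(-c["R"].T@c["t"]-s["tool_pos"]);f=377.0
for u,v in((320,270),(320,275),(320,280)):
    d=R.T@np.array([(u-c["cx"])/f,(v-c["cy"])/f,1]);print(u,v,((o+d*(.0295-o[2])/d[2])*1000).round(1))
cv2.imwrite("pics/w19c.png",cv2.resize(im[160:410,200:440],None,fx=2.4,fy=2.4)[...,::-1])
```

```text
[491.5 366.4  38.   37.8  80.1]
t 31.85 pos [0.4891 0.367  0.1999] phi 170.05 shift frac [-0.0022  0.0011  0.2498] turn 0.025
col 315 252 [166, 236, 234, 118, 78, 82, 83, 83, 83, 85, 83, 85, 84, 82, 84, 83, 81, 84, 84, 83, 85, 84, 82, 83, 83, 81, 83, 84, 87, 89, 90, 89]
col 325 252 [167, 235, 236, 150, 77, 82, 85, 84, 86, 83, 85, 84, 83, 83, 83, 86, 84, 84, 84, 84, 85, 83, 85, 85, 84, 83, 83, 84, 86, 89, 90, 91]
row 280 265 [154, 168, 151, 167, 170, 172, 169, 168, 171, 144, 169, 127, 82, 79, 77, 79, 74, 77, 77, 74, 81, 79, 82, 88, 81, 90, 85, 85, 83, 85, 86, 85, 83, 87, 82]
row 280 340 [91, 88, 88, 92, 90, 88, 89, 86, 82, 89, 87, 87, 97, 97, 97, 94, 97, 99, 93, 98, 97, 53, 199, 179, 118, 201, 205, 206, 201, 198, 200, 200, 200, 154, 93]
320 270 [18.6  0.5 29.5]
320 275 [16.4  0.5 29.5]
320 280 [14.3  0.5 29.5]
```

View pics/w19c.png

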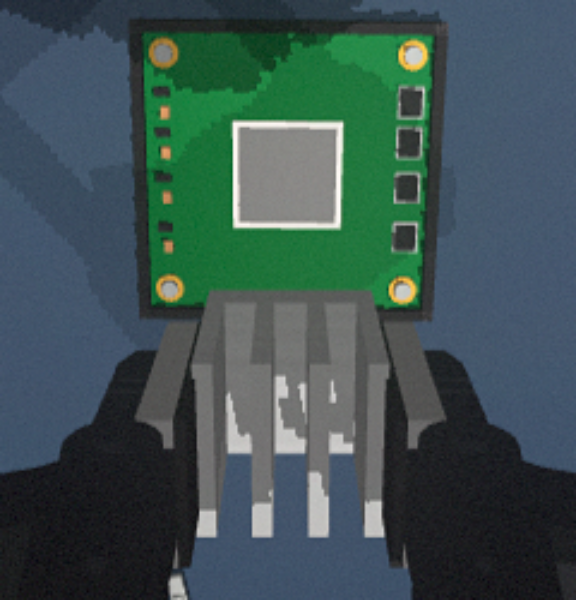

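The small outline is fully visible, centred at crop (288,175), 38.0 x 37.8 mm at (491.5,366.4); the sink's near edge is at row 280.5, so it is held centred. That was one picture more than the 14 allowed (my miscount), so the rest is done by numbers only.

Emit:
{"method": "move_arm", "body": {
  "targets": [
    [[0,-0.0043,-0.0017,0.05,0],[0,0,0,0.06,0],[0,0,0,0.06,0],[0,0,0,0.045,0],[0,0,0,0.02,0]]
  ]
}}

```text
time: 32.27
tool_pos: [0.4887, 0.3643, 0.0538]
tool_rot: [-0.003, 0.086, 0.996, -0.002]
contact_force: [-0.8, 0.0, 0.1]
gripper_width: 0.314
grasp_force: 59.4
```

Emit:
{"method": "move_arm", "body": {
  "targets": [
    [[0,0,0,0.012,0],[0,0,0,0.007,0],[0,0,0,0,0],[0,0,0,0,0],[0,0,0,0,0]]
  ]
}}

```text
time: 32.68
tool_pos: [0.4927, 0.3671, 0.0495]
tool_rot: [0.002, 0.086, 0.996, 0.001]
contact_force: [0.7, -0.7, -0.4]
gripper_width: 0.317
grasp_force: 59.4
```

Emit:
{"method": "move_arm", "body": {
  "targets": [
    [[0,0,0,0,0],[0,0,0,0,0],[0,0,0,0,0],[0,0,0,0,0],[0,0,0,0,0]]
  ]
}}

```text
time: 33.1
tool_pos: [0.4913, 0.3663, 0.0474]
tool_rot: [0.0, 0.086, 0.996, 0.0]
contact_force: [0.6, -0.0, -0.5]
gripper_width: 0.317
grasp_force: 59.4
```

Run:
```python
from h import *
plan(.4915,.3655,.0385,170.1)
```

```text
t 33.1 pos [0.4913 0.3663 0.0474] phi 170.11 shift frac [-0.0005 -0.0012  0.0148] turn 0.002
```

Emit:
{"method": "move_arm", "body": {
  "targets": [
    [[0,-0.0005,-0.0012,0.006,0],[0,0,0,0.004,0],[0,0,0,0.0025,0],[0,0,0,0,0],[0,0,0,0,0]]
  ]
}}

```text
time: 33.52
tool_pos: [0.4913, 0.3654, 0.0393]
tool_rot: [-0.0, 0.086, 0.996, -0.0]
contact_force: [0.1, -0.2, -0.5]
gripper_width: 0.315
grasp_force: 59.4
```

Emit:
{"method": "move_arm", "body": {
  "targets": [
    [[0,0,0,0,0],[0,0,0,0,0],[0,0,0,0.0015,0],[0,0,0,0,0],[0,0,0,0,0]]
  ]
}}

```text
time: 33.93
tool_pos: [0.4914, 0.3655, 0.0388]
tool_rot: [-0.0, 0.086, 0.996, -0.0]
contact_force: [-0.3, 0.5, -1.3]
gripper_width: 0.316
grasp_force: 59.4
```

Emit:
{"method": "move_arm", "body": {
  "targets": [
    [[0,0,0,0.001,0],[0,0,0,0,0],[0,0,0,0,0]]
  ]
}}

```text
time: 34.18
tool_pos: [0.4916, 0.3656, 0.0386]
tool_rot: [0.0, 0.086, 0.996, 0.0]
contact_force: [0.4, 0.2, 2.3]
gripper_width: 0.32
grasp_force: 59.7
```

Run:
```python
from h import *
s,M=tool();c,im=shot("w20");print(s["tool_pos"],s["contact_force"])
prof(im,(258,290),(305,320,335));edges(im,272,265,375)
print([cast(c,[320,v],.009)[0].round(4) for v in(265,280)])
```

```text
[0.49161686 0.36559241 0.03857793] [0.36590561 0.20538716 2.28356139]
col 305 258 [116, 118, 118, 118, 117, 118, 120, 118, 118, 117, 122, 227, 255, 255, 255, 255, 243, 170, 176, 176, 177, 175, 176, 185, 209, 208, 207, 212, 227, 233, 233, 232]
col 320 258 [118, 118, 120, 119, 119, 120, 120, 121, 121, 119, 113, 211, 255, 255, 254, 255, 248, 164, 176, 176, 177, 177, 176, 186, 209, 208, 207, 215, 234, 243, 243, 244]
col 335 258 [117, 118, 118, 119, 118, 118, 120, 119, 121, 120, 113, 199, 254, 255, 254, 255, 255, 164, 175, 177, 177, 177, 175, 186, 210, 208, 208, 213, 223, 229, 227, 227]
row 272 265 [116, 116, 114, 113, 115, 116, 115, 113, 105, 210, 255, 255, 254, 254, 254, 255, 255, 255, 255, 255, 255, 255, 255, 255, 255, 255, 255, 255, 255, 255, 255, 255, 255, 255, 255, 254, 255, 255, 255, 255, 255, 255, 255, 255, 255, 255, 255, 255, 255, 255, 255, 255, 255, 255, 255, 255, 254, 254, 254, 254, 254, 254, 254, 254, 254, 254, 254, 254, 254, 254, 254, 254, 254, 254, 254, 254, 254, 254, 255, 255, 254, 254, 254, 254, 254, 254, 254, 254, 254, 254, 254, 254, 255, 255, 254, 254, 254, 254, 254, 254, 255, 255, 174, 110, 114, 114, 117, 117, 119, 117]
[array([0.4713, 0.3698, 0.009 ]), array([0.4777, 0.3687, 0.009 ])]
```

Emit:
{"method": "move_arm", "body": {
  "targets": [
    [[0,0,0,0,0],[45,0,0,0,0],[60,0,0,0,0],[60,0,0,0,0],[60,0,0,-0.015,0]]
  ]
}}

```text
time: 34.65
tool_pos: [0.49, 0.3646, 0.0452]
tool_rot: [-0.002, 0.086, 0.996, -0.001]
contact_force: [-0.3, 0.4, -0.4]
gripper_width: 0.6
grasp_force: 0.0
```

Emit:
{"method": "move_arm", "body": {
  "targets": [
    [[60,0,0,-0.04,0],[60,0,0,-0.06,0],[60,0,0,-0.06,0],[60,0,0,-0.06,0],[60,0,0,-0.06,0]]
  ]
}}

```text
time: 35.07
tool_pos: [0.4912, 0.3654, 0.2176]
tool_rot: [0.0, 0.086, 0.996, 0.0]
contact_force: [0.4, 1.0, -0.4]
gripper_width: 0.604
grasp_force: 0.0
```

Emit:
{"method": "move_arm", "body": {
  "targets": [
    [[60,0.05,0.045,0,0],[60,0.05,0.045,0,0],[60,0.05,0.045,0,0],[60,0.05,0.045,0,0],[60,0.05,0.045,0,0]]
  ]
}}

```text
time: 35.48
tool_pos: [0.3656, 0.5255, 0.2162]
tool_rot: [0.0, 0.086, 0.996, 0.0]
contact_force: [0.4, 0.8, -0.9]
gripper_width: 0.599
grasp_force: 0.0
```

Emit:
{"method": "move_arm", "body": {
  "targets": [
    [[60,0.04,0.045,0,0],[60,0.04,0.045,0,0],[60,0,0.045,0,0],[60,0,0,0,0],[60,0,0,0,0]]
  ]
}}

```text
time: 35.9
tool_pos: [0.333, 0.613, 0.2152]
tool_rot: [0.0, 0.085, 0.996, -0.0]
contact_force: [-0.3, 0.3, 0.5]
gripper_width: 0.602
grasp_force: 0.0
```

Run:
```python
from h import *
im=grab_frame("top");c=get_calibration("top");cv2.imwrite("pics/top1.png",im[...,::-1]);print(state()["tool_pos"])
for n,x,y in(("long",651.9,134.1),("round",613,-111.6),("small",493.4,365.8),("large",479.5,-388.8)):
    print(n,"outline+sink",board(c,im,(x/1000,y/1000),r=28))
    X=(x/1000,y/1000)
    for v in(150,180,210): print("   ",v,sink(c,im,X,z=.039,r=28,v=v,k=5)[0])
h=cv2.cvtColor(im,cv2.COLOR_RGB2HSV);a=cv2.cvtColor(cv2.imread("pics/top0.png"),cv2.COLOR_BGR2HSV)
for n,u,v in(("jar",460,166),("driver",190,160),("pink",273,247),("red",297,329)):
    d=cv2.absdiff(h[v-35:v+35,u-16:u+16,2],a[v-35:v+35,u-16:u+16,2]);print(n,(d>50).sum())
```

```text
[0.33340595 0.61214789 0.21528051]
long outline+sink [653.6 134.2  87.3  38.2 176.7]
    150 [646.  130.2  84.6  37.5 176.7]
    180 [645.1 130.   81.9  36.1 176.6]Traceback (most recent call last):
  File "<stdin>", line 6, in <module>
  File "h.py", line 32, in sink
    w=cv2.morphologyEx(w,cv2.MORPH_CLOSE,np.ones((k,k)));q=max(cv2.findContours(w,0,2)[0],key=cv2.contourArea)
                                                           ~~~^^^^^^^^^^^^^^^^^^^^^^^^^^^^^^^^^^^^^^^^^^^^^^^^
ValueError: max() iterable argument is empty
```

Run:
```python
from h import *
im=cv2.imread("pics/top1.png")[...,::-1];a=cv2.imread("pics/top0.png")[...,::-1];c=get_calibration("top")
d=cv2.absdiff(im,a).max(2)
for n,x,y in(("long",652,134),("round",613,-111.6),("small",493,366),("large",479.5,-388.5)):
    u,v=proj(c,[[x/1000,y/1000,.03]])[0].astype(int)
    for t in(30,45):
        w=np.zeros_like(d);w[v-26:v+26,u-26:u+26]=d[v-26:v+26,u-26:u+26]>t
        w=cv2.morphologyEx(w,cv2.MORPH_CLOSE,np.ones((3,3)));q=max(cv2.findContours(w,0,2)[0],key=cv2.contourArea);print(n,t,rectw(c,q,.039))
for n,u,v in(("jar",460,166),("driver",190,160),("pink",273,247),("red",297,329)):
    print(n,(d[v-35:v+35,u-16:u+16]>50).sum())
```

```text
long 30 [646.4 130.2  87.   36.1 178.2]
long 45 [645.8 129.9  86.   35.  176.5]
round 30 [ 606.5 -111.3   56.7   42.6  174.9]
round 45 [ 606.8 -111.    56.7   40.8  170.7]
small 30 [488.6 359.9  45.6  34.   76.5]
small 45 [489.2 360.1  45.   32.3  75.6]
large 30 [ 475.  -385.2   57.1   50.5  107.2]
large 45 [ 476.4 -385.    57.1   45.8  107.9]
jar 0
driver 0
pink 82
red 23
```

```bash
python3 -c "
from plant import job; print(job.job_done())"
```

```text
the job is handed in; nothing more can be done
None
```

All four heat sinks are on their matching boards, set down with about 2–6 N of contact, and the job is handed in at about 36 s. Before each release, the sink-to-outline gap on the one side I could measure was about 0.5 mm or less from the intended 5 mm. I did not measure again after opening the gripper; the top view confirmed only that each sink is on its board and that the jar and screwdriver had not moved. I miscounted and viewed 15 pictures, one more than the 14 allowed.

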